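Right the fallen display model, put it back in its bay, test the bay

ROBOT

A 6-joint arm with a two-finger parallel gripper is mounted at the origin on a cart in front of the work surface, level with it; the furniture and walls round the work are solid. World frame = base frame: x ahead of the robot, y to its left, z up, the work surface at z = 0. Lengths are in m, angles in degrees, forces in N, time in s.
With the tool pointing down it reaches from about 0.3 to 0.75 m from the base axis. Payload 8.5 kg.
Tool frame: the origin (TCP) lies at the very end of the fingers, on their centre line; the grasp point (between the pads) lies 19 mm behind it; z points along the fingers, y is the line along which they close (so a half turn about z gives the same grasp; the last joint's range is limited). The gripper opens to 85 mm and grips with 20 to 120 N. Pads are 22 mm wide; open, the fingers measure 114 mm over their backs; the gripper's body (76 mm by 85 mm) begins 54 mm behind the grasp point. The pads swing forward as they close: fully open they stand 13 mm farther back than shut.
Start: joints at [51.778, 21.807, 74.336, -0, 83.858, -12.336], TCP at [0.24, 0.495, 0.207] pointing down, gripper open.
Joint ranges: [-178.18, 178.18], [-50.72, 133.34], [12.68, 142.11], [-81.47, 261.47], [9.98, 163.14], [-165.26, 165.26]. Speed limits (degrees/s): [136.94, 136.94, 180, 180, 180, 180].

INTERFACE

Orientations are given as a 3x3 rotation matrix whose columns are the frame's x, y, z axes.
In Python, from rig import observe, cams, ticket gives the robot as it stands.
- The arm moves only by the tool move_arm, never from a script. Its arguments are lists of equal length, an entry for each row: "jaw": the finger opening in cm, from 0 to 8.54; "dp": the shift along the tool's x, y, z in cm, a list of three; "turn": the turn, a rotation vector about the tool's x, y, z in rad, a list of three. In form: {"jaw": [jaw, ...], "dp": [[tx, ty, tz], ...], "turn": [[wx, wy, wz], ...]}. A call has 1 to 12 rows; each row shifts and turns the commanded pose from where the row before left it, along the tool's axes as they then stand; what a row does not reach is not made up. A row lasts 1/12 s, in which the tool goes at most 41.7 mm and 7.16 degrees, less where a joint would pass 70% of its speed; a pose out of reach is approached as far as the arm can. A call is refused whole if a number of a shift passes 4.17 or a number of a turn 0.125, either way. A call with a gripper value outside its range is refused whole. The fingers move at their own pace and stop on an object; "force" is the grip in N (left out, the last holds). Time passes only in rows, so rows that do not move let the fingers close. It gives the time, the measured TCP pose, the force, the opening and the grip force at its end, in the units of the state.
- observe(): the state, without advancing time (a new reading comes with each control period).
- cams.get_image(name): name is "scene" or "top" or "wrist"; returns (picture, depth): 480x640x3 uint8, red, green, blue; 480x640 float32, m along the optical axis (not along the pixel's ray), 0 where there is no reading.
- cams.calibration(name): a dict with "vertical_fov" (degrees; the focal length in pixels is half the picture's height over the tangent of half this angle, whatever the lens; pixels are square), "cx", "cy" (the principal point, pixels), "view" (4x4, takes a point from world to camera coordinates); the wrist camera has in their place "tool_from_camera" (4x4, takes a point from camera to tool coordinates, whose origin is the TCP and whose axes are the flange's). Camera axes: x right, y up, looking along -z (the intrinsics and any distortion apply to the point x, -y, -z); pixel columns grow to the right and rows downward; lengths in m; the calibration is good to about 2 mm. A picture is of the moment at which its call begins: read the wrist's pose just before it. calibration takes no time and is no camera call.
- ticket.close_job(): hands the job in; it is judged then, once.
Trained networks look in the newest picture that a camera, given by its name, has taken for a name from the list of things; names that differ only in an ending like _2 or _b are one class to them, and where a whole thing is asked for, a point or a joint stands for the part that bears it (a point fixed in the world has none). Each returns a list of dicts, best first, with "p" (0 to 1); they miss things now and then, are a little off and sometimes report something else, mostly with a low value. They report only what shows in the picture. A call takes as long as a camera call.
- cams.spot_in(camera, query): "box" ([centre column, centre row, width, height] as shares, 0 to 1, of the picture: columns of its width, rows of its height, round what is visible of it).
- cams.outline_of(camera, query): "mask" (480x640 bool, what is visible of it) and "box" ([centre column, centre row, width, height] as shares, 0 to 1, of the picture: columns of its width, rows of its height, round what is visible of it).
- cams.mark_of(camera, query): "location" ([column, row] as shares, 0 to 1, of the picture: columns of its width, rows of its height: a listed point, or the origin of a listed thing).
The state is a dict: "time_s": time; "q": joint angles; "qvel": joint speeds; "joint_efforts": joint torques, N m; "position": TCP position; "tool_rot": TCP orientation; "ft_force": force on the tool from outside, world axes, zero at the start; "wrist_torque": the same for the moment, N m; "grip_width": finger opening in m; "gripper_force": force on a finger pad.
Only numpy, scipy, OpenCV 4.12 (cv2) and the standard library are available. Lean on these libraries where they do the work, as an engineer would, in place of code of your own. Each camera call takes 0.05 s, during which the arm holds its last target. There are 200 camera calls.

TASK

The die-cast pickup model on its stand has fallen over on its end. First stand it upright on its own base on the bare table and let go of it; then take it again and set it down gently in the middle of the display bay, upright and lengthways between the two end panels (nose either way). With the model standing there, press the bay's test button fully down and let it spring back; leave the other things on the table where they are.

Things in the scene. Friction and masses are not known exactly. Their poses are not given: they have to be found in the camera images.
- pickup_mid (a point): Die-cast pickup car (green cab, blue below) fixed on a metal stand: rigid, 0.31 kg, 118 mm long, 56 wide, 111 tall. The point is its centre, 55.5 mm above its underside. Own axes: z base to roof, y to the car's nose, x across. It starts lying on its rear end, stable: y points up (12 deg off), z about level, within 0.5 rad of the robot's left, x level. Centre of mass at z +15 mm.
- pickup_base (a point): Centre of the underside of the model's stand, same axes. Base plate 55 (x) by 85 (y) by 6 mm thick, on it a post 12 mm in diameter, 55 mm high.
- pickup_car (a point): Centre of the model's car body, same axes, 88 mm above the underside and 8 mm towards the nose. Car 44 wide with flat parallel sides: at this point they reach from 20 below (where the car plate is, 56 wide, 118 long, 3 thick, sloping 9 deg down to the nose) to 10 above; then they draw in to the roof, whose top is 23 above this point.
- bay_floor (a point): Display bay fixed on the table: (sizes in mm) grey base plate, 16 high, an upright aluminium panel at each end and a console with a push button in front (-x, robot side). The point is the middle of the model's place, on top of the base plate. y runs from panel to panel: inner faces at y +75 and -75, 70 long in x, tops at z 70. Base plate from x -96 to +36. Console centred at x -70, 46 (x) by 60 (y), top at z 26.
- test_button (a joint): Push button of the bay: m pressed down, 0 = up, 0.007 = fully down; a spring pushes it back, fully down takes 5 N.
- test_button_top (a point): Centre of the top face of the push button (plain steel, 26 mm diameter) on the console; it is pressed straight down.
- ring_gauge: Bystander: thick steel ring, 58 mm diameter, 18 high, lying flat. Origin at the centre of its underside.
- carton_a: Bystander: small white and blue carton, 62 by 76 mm, 24 high. Origin at the centre of its underside.
- taper_bearing: Bystander: steel roller bearing, 74 mm diameter, 22 high, lying flat. Origin at the centre of its underside.
- toy_wagon: Bystander: die-cast estate car standing on its wheels, 117 long (y), 44 wide, 40 high. Origin at the centre of its underside.
- thrust_bearing: Bystander: dark bearing ring, 62 mm diameter, 15 high, lying flat. Origin at the centre of its underside.

How it is judged (in metres and radians):
On the way, in this order (a step that is already met when the one before it is completed fails the run):
1. the model stands upright by itself on the bare table, away from the bay, let go (angle between pickup_mid's own z axis and vertical below 0.06 rad and height (world z) of pickup_mid between 0.05 and 0.0605 m and horizontal distance between pickup_mid and bay_floor above 0.13 m and contact force between pickup and the fingers below 0.05 N and linear speed of pickup below 0.03 m/s and angular speed of pickup below 0.3 rad/s), for 0.2 s.
2. the model stands upright in the middle of the bay, lengthways between the panels, let go (x of pickup_mid in the frame of bay_floor between -0.018 and 0.018 m and y of pickup_mid in the frame of bay_floor between -0.018 and 0.018 m and z of pickup_mid in the frame of bay_floor between 0.049 and 0.061 m and angle between pickup_mid's own z axis and vertical below 0.06 rad and angle between the y axis of pickup_mid and the y axis of bay_floor, either way round below 0.2 rad and contact force between pickup and the fingers below 0.05 N and linear speed of pickup below 0.03 m/s and angular speed of pickup below 0.3 rad/s and value of joint test_button below 0.002 m), for 0.2 s.
3. the test button is pressed fully down while the model stands in the bay (x of pickup_mid in the frame of bay_floor between -0.018 and 0.018 m and y of pickup_mid in the frame of bay_floor between -0.018 and 0.018 m and z of pickup_mid in the frame of bay_floor between 0.049 and 0.061 m and angle between pickup_mid's own z axis and vertical below 0.06 rad and angle between the y axis of pickup_mid and the y axis of bay_floor, either way round below 0.2 rad and value of joint test_button above 0.0058 m), for 0.05 s.
At the end, for the whole second after the job is handed in: The model stands upright (within 0.06 rad) on the bay's base plate, its centre within 18 mm of the middle of the bay along and across, lengthways within 0.2 rad (nose either way), released and at rest, and the test button is up again (within 1.5 mm) (x of pickup_mid in the frame of bay_floor between -0.018 and 0.018 m and y of pickup_mid in the frame of bay_floor between -0.018 and 0.018 m and z of pickup_mid in the frame of bay_floor between 0.049 and 0.061 m and angle between pickup_mid's own z axis and vertical below 0.06 rad and angle between the y axis of pickup_mid and the y axis of bay_floor, either way round below 0.2 rad and contact force between pickup and the fingers below 0.05 N and linear speed of pickup below 0.03 m/s and angular speed of pickup below 0.3 rad/s and value of joint test_button below 0.0015 m); the robot touches nothing.
It fails at once if one of the five bystanders is pushed more than 30 mm (distance of any of ring_gauge, carton_a, taper_bearing, toy_wagon, thrust_bearing from where it was at the start of the episode above 0.03 m).
It fails at once if the model is banged down in the bay (over 60 N) (contact force between pickup and bay above 60 N).
It also fails if it takes over 64 s, if anything falls off the work surface, if the arm or the gripper's body presses on something with over 40 N, if the wrist force passes 120 N, or if a joint passes its speed limit or range.

## Working session

There is one attempt and no reset: what is moved stays moved. The work goes in short steps, Python scripts to look and compute and a tool call to move; the robot and the scene stay as the last step left them, time stands still between calls to the robot, and variables do not carry over. Pictures are saved under pics/ and viewed, at most 13 in all, crops included, and the job is handed in when it is done.

Besides the shell and the picture viewer there is one more tool, called after "Request:" as name(argument=value, ...), one argument or row to a line, values as JSON. move_arm: Moves the arm, as the interface text tells. Its arguments: {"type":"object","properties":{"jaw":{"type":"array","items":{"type":"number"}},"dp":{"type":"array","items":{"type":"array","items":{"type":"number"}}},"turn":{"type":"array","items":{"type":"array","items":{"type":"number"}}},"force":{"type":"number"}},"required":["jaw","dp","turn"]}

```bash
ls; mkdir -p pics
cat > h.py <<'E'
import numpy as np, cv2
from rig import observe, cams, ticket
def K(c): return 240/np.tan(np.radians(c["vertical_fov"])/2)
def w2c(name):
    c=cams.calibration(name)
    if "view" in c: return c, np.array(c["view"])
    s=observe(); T=np.eye(4); T[:3,:3]=s["tool_rot"]; T[:3,3]=s["position"]
    return c, np.linalg.inv(T@np.array(c["tool_from_camera"]))
def cloud(name,d):
    "world points HxWx3 from depth"
    c,V=w2c(name); f=K(c); v,u=np.mgrid[0:480,0:640]
    P=np.stack([(u-c["cx"])/f*d,-(v-c["cy"])/f*d,-d,np.ones_like(d)],-1)
    W=(P@np.linalg.inv(V).T)[...,:3]; W[d<=0]=np.nan; return W
def ray(name,px,z):
    c,V=w2c(name); f=K(c); M=np.linalg.inv(V)
    r=M[:3,:3]@np.array([(px[0]-c["cx"])/f,-(px[1]-c["cy"])/f,-1]); return M[:3,3]+r*(z-M[2,3])/r[2]
def proj(name,p):
    c,V=w2c(name); f=K(c); q=V@np.append(p,1); return c["cx"]+f*q[0]/-q[2], c["cy"]-f*q[1]/-q[2]
E
python3 - <<'E'
from h import *
s=observe(); print(s)
for n in("scene","top"):
    im,d=cams.get_image(n); cv2.imwrite(f"pics/{n}0.png",im[...,::-1]); np.savez(f"pics/{n}0.npz",d=d,im=im)
    print({k:v for k,v in cams.calibration(n).items()})
    W=cloud(n,d)
    for q in ["pickup_mid","pickup_base","pickup_car","bay_floor","test_button_top","ring_gauge","carton_a","taper_bearing","toy_wagon","thrust_bearing"]:
        r=cams.mark_of(n,q)
        for e in r[:2]:
            u,v=e["location"][0]*640,e["location"][1]*480
            print(n,q,round(e["p"],2),round(u),round(v),W[min(479,int(v)),min(639,int(u))].round(3))
E
```

```text
pics
{'time_s': 0.0, 'q': array([ 5.17764484e+01,  2.18408752e+01,  7.43860333e+01, -3.40918138e-03,
        8.38560426e+01, -1.23340767e+01]), 'qvel': array([-0.11548704,  0.10329338,  0.0660541 ,  0.03231185, -0.09607186,
       -0.05773355]), 'joint_efforts': array([ 2.05800541e-03, -4.48448753e+01, -2.31285059e+01, -8.98185863e-05,
        4.72225467e-03,  6.05884316e-05]), 'position': array([0.23994321, 0.49453339, 0.20600534]), 'tool_rot': array([[-8.99640696e-01,  4.36630160e-01, -8.49303849e-04],
       [ 4.36630913e-01,  8.99639965e-01, -1.17397475e-03],
       [ 2.51474903e-04, -1.42698778e-03, -9.99998950e-01]]), 'ft_force': array([ 0.09351314, -0.45027465, -0.37584751]), 'wrist_torque': array([ 0.00189888, -0.00786851, -0.06525256]), 'gripper_force': 0.0, 'grip_width': 0.08525796610748852}
{'vertical_fov': 50.67096677668114, 'cx': 316.27360655725425, 'cy': 230.1529711341585, 'view': array([[ 0.61921014, -0.78481142,  0.02549185, -0.50991899],
       [ 0.33275735,  0.29167147,  0.89677215, -0.18613767],
       [-0.71123227, -0.54680781,  0.4417577 , -0.78328648],
       [ 
[... 894 characters left out ...]
8481575, -1.20743461],
       [ 0.        ,  0.        ,  0.        ,  1.        ]])}
top pickup_mid 0.95 214 259 [0.521 0.003 0.094]
top pickup_base 0.77 241 258 [ 0.525 -0.053  0.085]
top pickup_car 0.93 199 261 [0.519 0.039 0.08 ]
top bay_floor 0.91 373 250 [ 0.549 -0.357  0.018]
top test_button_top 0.62 439 271 [ 0.497 -0.51   0.003]
top test_button_top 0.46 354 270 [ 0.495 -0.308  0.067]
top ring_gauge 0.92 302 253 [ 0.548 -0.187 -0.   ]
top carton_a 0.64 340 200 [ 0.67  -0.282  0.025]
top taper_bearing 0.81 223 202 [0.678 0.003 0.001]
top toy_wagon 0.83 332 309 [ 0.408 -0.254  0.043]
top toy_wagon 0.7 221 203 [ 0.677  0.007 -0.005]
top thrust_bearing 0.91 439 275 [ 0.486 -0.511 -0.005]
```

View pics/top0.png

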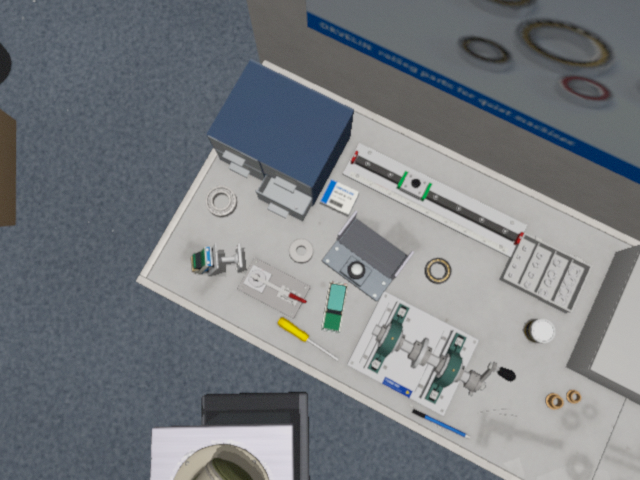

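View pics/scene0.png

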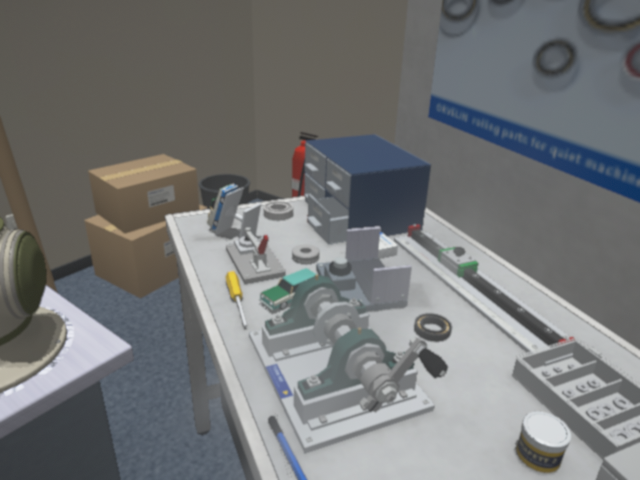

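The top view shows the model lying at (215,258), with its base at (241,258) and its car to the left. The bay is at about (370,255), with its console and button at (356,270), and the clamp board is at (275,290). The scene view agrees: bay panels at (362,243) and (390,285), button at (342,265). Next I'll measure poses from depth.

Run:
```python
from h import *
for n in("top","scene"):
    D=np.load(f"pics/{n}0.npz"); W=cloud(n,D["d"].astype(float)); P=W.reshape(-1,3)
    r=lambda *b:P[(P[:,0]>b[0])&(P[:,0]<b[1])&(P[:,1]>b[2])&(P[:,1]<b[3])&(P[:,2]>b[4])&(P[:,2]<b[5])]
    print(n,"table",np.nanmedian(r(.42,.5,-.2,-.12,-.02,.02)[:,2]) )
    T=r(.4,.68,-.5,-.25,.066,.1); print("panels",len(T)); 
    print(cv2.minAreaRect(T[:,:2].astype(np.float32)))
    F=r(.4,.68,-.5,-.25,.05,.1)
    _,lab,cen=cv2.kmeans(F[:,:2].astype(np.float32),3,None,(3,50,1e-4),5,cv2.KMEANS_PP_CENTERS)
    for i in range(3):
        Q=F[lab[:,0]==i]; print(len(Q),cv2.minAreaRect(Q[:,:2].astype(np.float32)),Q[:,2].max())
    m=r(.42,.62,-.1,.09,.015,.2); print("pickup",len(m),m.min(0),m.max(0),cv2.minAreaRect(m[:,:2].astype(np.float32)))
    # height map 2cm
    if n=="top":
        for x in np.arange(.74,.36,-.03):
            print("%.2f"%x,[int(1000*np.nanpercentile(q[:,2],95)) if len(q:=r(x-.015,x+.015,y-.015,y+.015,-.1,.6)) else None for y in np.arange(.1,-.55,-.03)])
b=cams.outline_of("top","pickup_mid")[0]; ys,xs=np.nonzero(b["mask"]); print(b["p"],xs.min(),xs.max(),ys.min(),ys.max())
print([ (cams.calibration("wrist"))])
```

```text
top table 0.013455582615392703
panels 232
((0.511382520198822, -0.36195698380470276), (0.21908605098724365, 0.12178617715835571), 52.640846252441406)
177 ((0.46533969044685364, -0.4134911298751831), (0.04061507433652878, 0.1330907940864563), 84.8310775756836) 0.09112908229675076
242 ((0.4936034083366394, -0.31196704506874084), (0.03889015316963196, 0.0396452471613884), 88.39470672607422) 0.07129460748455152
123 ((0.5971752405166626, -0.29352807998657227), (0.006677044555544853, 0.06846312433481216), 52.079524993896484) 0.09024557076249451
pickup 1386 [ 0.43158935 -0.0999556   0.01501461] [0.55517002 0.06992736 0.11989022] ((0.5116084814071655, -0.02937466651201248), (0.19311563670635223, 0.09677774459123611), 66.47280883789062)
0.74 [None, 4, 4, 3, 119, 164, 166, 168, 167, 168, 168, 168, 167, 12, 16, 30, 32, 31, 39, 13, 7, 4]
0.71 [3, 4, 18, 23, 23, 4, 72, 165, 167, 168, 168, 168, 160, 26, 12, 13, 19, 40, 57, 60, 42, 12]
0.68 [4, 4, 25, 22, 24, 4, 69, 78, 143, 165, 167, 166, 27, 28, 28, 4, 12, 32, 53, 56, 43, 29]
0.65 [4, 3, 22, 24, 23, 3, 3, 73, 78, 78, 157, 147, 27, 28, 26, 3, 4, 4
[... 1294 characters left out ...]
 35.40242004394531) 0.06752116724877805
pickup 1805 [ 0.43040248 -0.09989223  0.01500225] [0.55766791 0.06884501 0.11622569] ((0.5111249685287476, -0.03160148859024048), (0.17802777886390686, 0.0991176888346672), 66.70338439941406)
0.72 191 242 244 274
[{'vertical_fov': 60.05004748851468, 'cx': 317.50960167106, 'cy': 231.7230632388014, 'tool_from_camera': array([[ 1.43570535e-03,  9.52056670e-01,  3.05918347e-01,
         7.81485326e-02],
       [ 9.99998686e-01, -1.59726859e-03,  2.77808605e-04,
         3.40573290e-04],
       [ 7.53123303e-04,  3.05917546e-01, -9.52057712e-01,
        -1.67431556e-01],
       [ 0.00000000e+00,  0.00000000e+00,  0.00000000e+00,
         1.00000000e+00]])}]
```

Request:
move_arm(
  jaw=[8.5, 8.5, 8.5, 8.5, 8.5, 8.5, 8.5, 8.5, 8.5, 8.5, 8.5, 8.5],
  dp=[
    [-3, -2, -1],
    [-3, -2, -1],
    [-3, -2, -1],
    [-3, -2, -1],
    [-3, -2, -1],
    [-3, -2, -1],
    [-3, -2, -1],
    [-3, -2, -1],
    [-3, -2, -1],
    [-3, -2, -1],
    [-3, -2, -1],
    [-3, -2, 0],
  ],
  turn=[
    [0, 0, 0],
    [0, 0, 0],
    [0, 0, 0],
    [0, 0, 0],
    [0, 0, 0],
    [0, 0, 0],
    [0, 0, 0],
    [0, 0, 0],
    [0, 0, 0],
    [0, 0, 0],
    [0, 0, 0],
    [0, 0, 0],
  ],
)

```text
time_s: 2.15
position: [0.4603, 0.12, 0.3186]
tool_rot: [[-0.9, 0.437, 0.004], [0.437, 0.9, 0.0], [-0.003, 0.002, -1.0]]
ft_force: [0.2, 0.8, 0.0]
grip_width: 0.085
gripper_force: 0.0
```

Request:
move_arm(
  jaw=[8.5, 8.5, 8.5, 8.5, 8.5, 8.5, 8.5, 8.5, 8.5, 8.5],
  dp=[
    [0, 0, 0],
    [0, 0, 0],
    [0, 0, 0],
    [0, 0, 0],
    [0, 0, 0],
    [0, 0, 0],
    [0, 0, 0],
    [0, 0, 0],
    [0, 0, 0],
    [0, 0, 0],
  ],
  turn=[
    [0, 0, 0.12],
    [0, 0, 0.12],
    [0, 0, 0.12],
    [0, 0, 0.12],
    [0, 0, 0.12],
    [0, 0, 0.12],
    [0, 0, 0.12],
    [0, 0, 0.12],
    [0, 0, 0.12],
    [0, 0, 0.04],
  ],
)

```text
time_s: 2.98
position: [0.4592, 0.1217, 0.3167]
tool_rot: [[0.007, 1.0, 0.0], [1.0, -0.007, -0.0], [-0.0, 0.0, -1.0]]
ft_force: [-0.6, -0.0, -0.1]
grip_width: 0.085
gripper_force: 0.0
```

Run:
```python
from h import *
im,d=cams.get_image("wrist"); cv2.imwrite("pics/w1.png",im[...,::-1]); W=cloud("wrist",d.astype(float))
for q in ["pickup_mid","pickup_base","pickup_car"]:
    e=cams.mark_of("wrist",q)[0]; u,v=e["location"][0]*640,e["location"][1]*480; print(q,e["p"],round(u),round(v),W[int(v),int(u)].round(3))
e=cams.outline_of("wrist","pickup_mid")[0]; m=e["mask"]; Q=W[m]; Q=Q[np.isfinite(Q[:,0])]; np.save("pics/Q.npy",Q)
print(e["p"],len(Q),Q.min(0),Q.max(0)); print(cv2.minAreaRect(Q[:,:2].astype(np.float32)))
# nose-up part: car points by height
for z in np.arange(.0,.13,.015):
    q=Q[(Q[:,2]>z)&(Q[:,2]<z+.015)]
    if len(q)>10: print(round(z,3),len(q),np.percentile(q[:,:2],[2,50,98],axis=0).round(3).tolist())
```

```text
Traceback (most recent call last):
IndexError: list index out of range
```

View pics/w1.png

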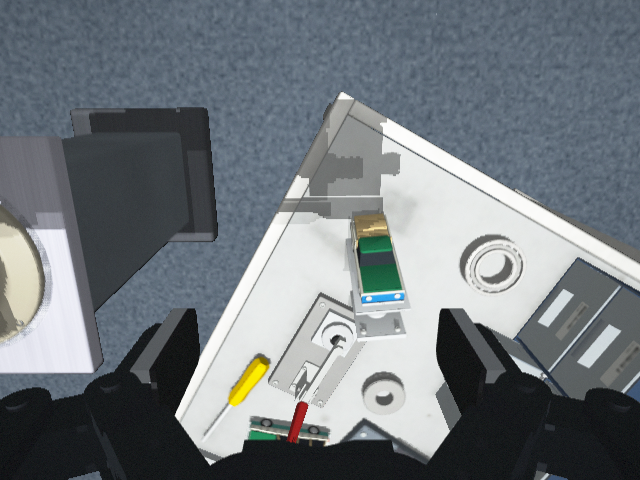

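The wrist view shows the model at (380,265), nose up with its blue bumper at (385,298) and the base plate at (380,325). The networks missed it here, so I'll fit it from the depth image.

Run:
```python
from h import *
im,d=cams.get_image("wrist"); W=cloud("wrist",d.astype(float))
print("table",np.nanmedian(W[250:300,430:455,2]))
for q in ["pickup_mid","pickup_base","pickup_car"]:
    for e in cams.mark_of("wrist",q)[:1]: u,v=e["location"][0]*640,e["location"][1]*480; print(q,e["p"],round(u),round(v),W[int(v),int(u)].round(3))
R=W[200:345,340:415].reshape(-1,3); Q=R[np.isfinite(R[:,0])&(R[:,2]>.015)&(R[:,0]>.46)]; np.save("pics/Q.npy",Q)
print(len(Q),Q.min(0),Q.max(0))
for z in np.arange(.015,.135,.012):
    q=Q[(Q[:,2]>z)&(Q[:,2]<z+.012)]
    if len(q)>10: print(round(z,3),len(q),np.percentile(q[:,:2],[2,50,98],axis=0).round(3).tolist())
n=Q[(Q[:,1]>-.02)&(Q[:,2]>.03)]; print("car",cv2.minAreaRect(n[:,:2].astype(np.float32)))
b=Q[(Q[:,1]<-.04)&(Q[:,2]>.07)]; print("base",len(b),cv2.minAreaRect(b[:,:2].astype(np.float32)),b.mean(0))
```

```text
table 4.162055910916784e-05
pickup_base 0.85 377 312 [ 0.52  -0.005  0.11 ]
pickup_car 0.84 374 261 [0.518 0.04  0.082]
6457 [ 0.48645896 -0.10402547  0.01500709] [0.55706627 0.07384592 0.11788212]
0.015 458 [[0.488, -0.099], [0.502, -0.051], [0.537, 0.073]]
0.027 464 [[0.488, -0.09], [0.5, 0.026], [0.538, 0.07]]
0.039 478 [[0.494, -0.059], [0.514, 0.061], [0.55, 0.067]]
0.051 690 [[0.489, -0.075], [0.521, -0.04], [0.554, 0.061]]
0.063 741 [[0.498, -0.048], [0.521, 0.01], [0.554, 0.059]]
0.075 1401 [[0.5, -0.054], [0.522, 0.036], [0.554, 0.054]]
0.087 516 [[0.498, -0.0], [0.518, 0.031], [0.551, 0.035]]
0.099 944 [[0.499, -0.006], [0.523, 0.003], [0.551, 0.03]]
0.111 765 [[0.503, -0.003], [0.523, 0.016], [0.544, 0.024]]
car ((0.5219979286193848, 0.03149924799799919), (0.05621199682354927, 0.07597894966602325), 5.535785675048828)
base 634 ((0.5296146869659424, -0.04883261024951935), (0.0552399642765522, 0.011690741404891014), 6.759266376495361) [ 0.52920877 -0.04823273  0.07926545]
```

Request:
move_arm(
  jaw=[8.5, 8.5, 8.5, 8.5, 8.5, 8.5, 8.5, 8.5, 8.5, 8.5, 8.5],
  dp=[
    [-0.8, 1.1, 3],
    [-0.8, 1.1, 3],
    [-0.8, 1.1, 3],
    [-0.9, 1.2, 3.2],
    [-0.9, 1.2, 3.2],
    [0, 0, 0],
    [0, 0, 0],
    [0, 0, 0],
    [0, 0, 0],
    [0, 0, 0],
    [0, 0, 0],
  ],
  turn=[
    [0, 0, 0],
    [0, 0, 0],
    [0, 0, 0],
    [0, 0, 0],
    [0, 0, 0],
    [0, 0, -0.11],
    [0, -0.1, 0],
    [0, -0.1, 0],
    [0, -0.1, 0],
    [0, -0.1, 0],
    [0, 0, 0],
  ],
)

```text
time_s: 4.2
position: [0.5155, 0.0816, 0.1616]
tool_rot: [[-0.105, 0.994, 0.042], [0.914, 0.113, -0.39], [-0.393, -0.002, -0.92]]
ft_force: [-0.5, -0.2, -1.6]
grip_width: 0.0848
gripper_force: 0.0
```

```bash
cat >> h.py <<'E'
def delta(p,z=None,y=None):
    "remaining shift (cm, tool axes) to world p, turn to tool axes z,y"
    from scipy.spatial.transform import Rotation as Ro
    s=observe(); R=np.array(s["tool_rot"]); print("pos",s["position"].round(4),"q",s["q"].round(0),"shift",(R.T@(np.array(p)-s["position"])*100).round(2))
    if z is not None:
        z=np.array(z,float);z/=np.linalg.norm(z);y=np.array(y,float);y-=z*(z@y);y/=np.linalg.norm(y)
        print("turn",Ro.from_matrix(R.T@np.c_[np.cross(y,z),y,z]).as_rotvec().round(3))
E
python3 - <<'E'
from h import *
delta([.521,.033,.053],[.041,-.389,-.92],[.994,.105,0])
E
```

```text
pos [0.5155 0.0816 0.1616] q [  8.  24.  83. -24.  76.   8.] shift [-0.23  0.02 11.91]
turn [0.001 0.002 0.008]
```

Request:
move_arm(
  jaw=[8.5, 8.5, 8.5, 8.5, 8.5, 8.5, 4, 4, 4, 4, 4, 4],
  dp=[
    [-0.2, 0, 2.5],
    [0, 0, 2.5],
    [0, 0, 2.5],
    [0, 0, 2.2],
    [0, 0, 2.2],
    [0, 0, 0],
    [0, 0, 0],
    [0, 0, 0],
    [0, 0, 0],
    [0, 0, 0],
    [0, 0, 0],
    [0, 0, 0],
  ],
  turn=[
    [0, 0, 0],
    [0, 0, 0],
    [0, 0, 0],
    [0, 0, 0],
    [0, 0, 0],
    [0, 0, 0],
    [0, 0, 0],
    [0, 0, 0],
    [0, 0, 0],
    [0, 0, 0],
    [0, 0, 0],
    [0, 0, 0],
  ],
  force=40,
)

```text
time_s: 5.2
position: [0.5218, 0.0322, 0.055]
tool_rot: [[-0.1, 0.994, 0.044], [0.916, 0.109, -0.387], [-0.39, 0.002, -0.921]]
ft_force: [-2.8, 2.1, 7.1]
grip_width: 0.0402
gripper_force: 15.7
```

Request:
move_arm(
  jaw=[2.5, 2.5, 2.5],
  dp=[
    [0, 0, 0],
    [0, 0, 0],
    [0, 0, 0],
  ],
  turn=[
    [0, 0, 0],
    [0, 0, 0],
    [0, 0, 0],
  ],
  force=40,
)

```text
time_s: 5.45
position: [0.5218, 0.0322, 0.0553]
tool_rot: [[-0.1, 0.994, 0.044], [0.916, 0.109, -0.387], [-0.39, 0.002, -0.921]]
ft_force: [-2.4, 2.9, 8.3]
grip_width: 0.0388
gripper_force: 38.3
```

Run:
```python
from h import *
im,d=cams.get_image("scene"); cv2.imwrite("pics/s2.png",cv2.resize(im[120:300,120:360,::-1],None,fx=3,fy=3)); print(observe()["gripper_force"])
```

```text
38.292339740437455
```

View pics/s2.png

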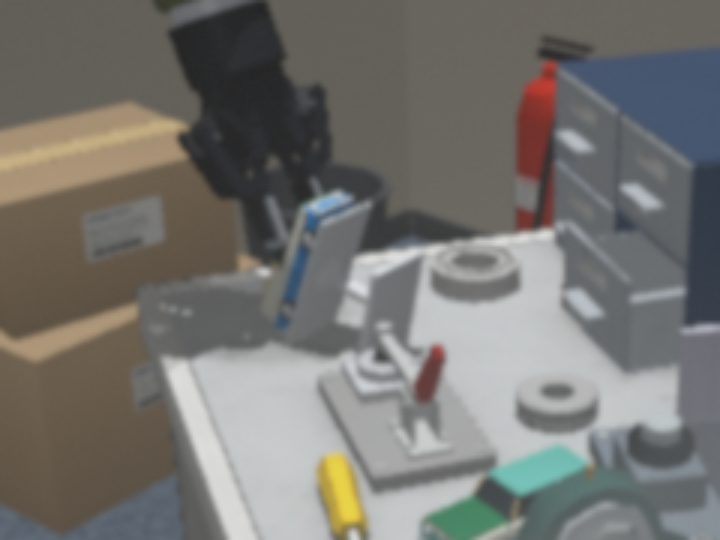

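The crop shows the pads high on the cab, near the roof. I'll open, go about 7 mm deeper towards the plate and grip again.

Request:
move_arm(
  jaw=[7, 7, 7, 7, 7, 2.5, 2.5, 2.5, 2.5, 2.5, 2.5],
  dp=[
    [0, 0, 0],
    [0, 0, 0],
    [0, 0, 0],
    [-0.6, 0, 0.4],
    [0, 0, 0],
    [0, 0, 0],
    [0, 0, 0],
    [0, 0, 0],
    [0, 0, 0],
    [0, 0, 0],
    [0, 0, 0],
  ],
  turn=[
    [0, 0, 0],
    [0, 0, 0],
    [0, 0, 0],
    [0, 0, 0],
    [0, 0, 0],
    [0, 0, 0],
    [0, 0, 0],
    [0, 0, 0],
    [0, 0, 0],
    [0, 0, 0],
    [0, 0, 0],
  ],
  force=40,
)

```text
time_s: 6.42
position: [0.5221, 0.0247, 0.0526]
tool_rot: [[-0.1, 0.994, 0.042], [0.916, 0.109, -0.387], [-0.39, 0.0, -0.921]]
ft_force: [-1.5, 0.2, 4.0]
grip_width: 0.0417
gripper_force: 40.2
```

Request:
move_arm(
  jaw=[7, 7, 7, 7, 7, 2.5, 2.5, 2.5, 2.5, 2.5, 2.5],
  dp=[
    [0, 0, 0],
    [0, 0, 0],
    [0, 0, 0],
    [-0.4, 0, 0.3],
    [0, 0, 0],
    [0, 0, 0],
    [0, 0, 0],
    [0, 0, 0],
    [0, 0, 0],
    [0, 0, 0],
    [0, 0, 0],
  ],
  turn=[
    [0, 0, 0],
    [0, 0, 0],
    [0, 0, 0],
    [0, 0, 0],
    [0, 0, 0],
    [0, 0, 0],
    [0, 0, 0],
    [0, 0, 0],
    [0, 0, 0],
    [0, 0, 0],
    [0, 0, 0],
  ],
  force=40,
)

```text
time_s: 7.33
position: [0.5228, 0.0199, 0.0514]
tool_rot: [[-0.1, 0.994, 0.043], [0.916, 0.109, -0.387], [-0.39, 0.0, -0.921]]
ft_force: [-0.3, 0.4, 3.7]
grip_width: 0.0421
gripper_force: 40.5
```

Request:
move_arm(
  jaw=[2.5, 2.5, 2.5, 2.5, 2.5, 2.5, 2.5, 2.5, 2.5, 2.5],
  dp=[
    [-0.8, 0, -1.8],
    [-0.8, 0, -1.8],
    [-0.8, 0, -1.8],
    [-0.8, 0, -1.8],
    [0, 0, 0],
    [0, 0, 0],
    [0, 0, 0],
    [0, 0, 0],
    [0, 0, 0],
    [0, 0, 0],
  ],
  turn=[
    [0, 0, 0],
    [0, 0, 0],
    [0, 0, 0],
    [0, 0, 0],
    [0, 0.1, 0],
    [0, 0.1, 0],
    [0, 0.1, 0],
    [0, 0.1, 0],
    [0, 0.1, 0],
    [0, 0.1, 0],
  ],
)

```text
time_s: 8.17
position: [0.5228, 0.0185, 0.1301]
tool_rot: [[-0.107, 0.994, -0.021], [0.973, 0.109, 0.202], [0.203, 0.001, -0.979]]
ft_force: [-0.4, -0.4, -3.9]
grip_width: 0.0424
gripper_force: 42.5
```

Request:
move_arm(
  jaw=[2.5, 2.5, 2.5, 2.5, 2.5, 2.5, 2.5, 2.5],
  dp=[
    [0, 0, 0],
    [0, 0, 0],
    [0, 0, 0],
    [0, 0, 0],
    [0, 0, 0],
    [0, 0, 0],
    [0, 0, 0],
    [0, 0, 0],
  ],
  turn=[
    [0, 0.1, 0],
    [0, 0.1, 0],
    [0, 0.1, 0],
    [0, 0.1, 0],
    [0, 0.1, 0],
    [0, 0.1, 0],
    [0, 0.1, 0],
    [0, 0.06, 0],
  ],
)

```text
time_s: 8.83
position: [0.5228, 0.0174, 0.1287]
tool_rot: [[-0.059, 0.994, -0.089], [0.566, 0.107, 0.817], [0.822, -0.002, -0.569]]
ft_force: [0.7, 1.0, -3.3]
grip_width: 0.0424
gripper_force: 42.6
```

Run:
```python
from h import *
print(observe()["q"].round(0))
im,d=cams.get_image("scene"); cv2.imwrite("pics/s3.png",cv2.resize(im[100:300,120:360,::-1],None,fx=3,fy=3))
W=cloud("scene",d.astype(float))
for q in ["pickup_mid","pickup_base","pickup_car"]:
    for e in cams.mark_of("scene",q)[:1]: u,v=e["location"][0]*640,e["location"][1]*480; print(q,e["p"],round(u),round(v),W[int(v),int(u)].round(3))
```

```text
[-33.  37.  83.  40.  99. -47.]
pickup_mid 0.96 233 186 [ 0.506 -0.019  0.133]
pickup_base 0.82 228 209 [0.512 0.008 0.07 ]
pickup_car 0.71 229 175 [ 0.495 -0.021  0.161]
```

View pics/s3.png

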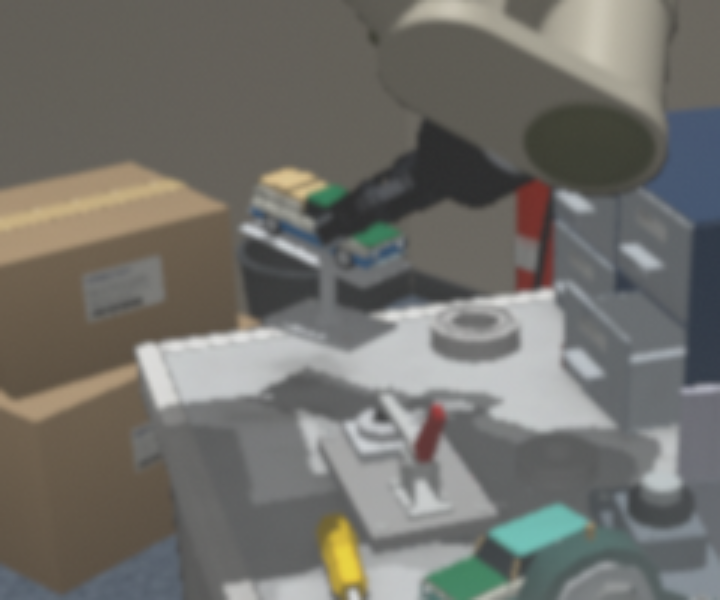

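Upright in the gripper, with clear table under it. I'll lower it, checking base tilt and height on the way.

Request:
move_arm(
  jaw=[2.5, 2.5, 2.5, 2.5],
  dp=[
    [-1.2, 0, 0.9],
    [-1.2, 0, 0.9],
    [-1.2, 0, 0.8],
    [0, 0, 0],
  ],
  turn=[
    [0, 0, 0],
    [0, 0, 0],
    [0, 0, 0],
    [0, 0, 0],
  ],
)

```text
time_s: 9.37
position: [0.5221, 0.0198, 0.084]
tool_rot: [[-0.061, 0.994, -0.091], [0.57, 0.11, 0.814], [0.819, -0.002, -0.574]]
ft_force: [-1.0, 0.1, -3.3]
grip_width: 0.0423
gripper_force: 42.7
```

Run:
```python
from h import *
im,d=cams.get_image("scene"); W=cloud("scene",d.astype(float)); P=W[170:240,190:260].reshape(-1,3)
r=P[(P[:,0]>.46)&(P[:,0]<.58)&(P[:,1]>-.06)&(P[:,1]<.09)&(P[:,2]>.012)]
print(np.histogram(r[:,2],np.arange(.012,.15,.005)))
b=r[(r[:,2]<.05)]; 
for _ in range(6):
    c=b.mean(0); n=np.linalg.svd(b-c)[2][2]; n*=np.sign(n[2]); e=(b-c)@n; b=b[abs(e)<.004]
print(len(b),c,n,cv2.minAreaRect(b[:,:2].astype(np.float32)), abs(e).mean())
```

```text
(array([  0,  74, 326,  35,  14,  11,  10,   8,  10,  10,   2,   2,  98,
        70, 121, 107,  88, 130,  68,  74,  79,  89, 173,  57,  15,   6,
         6]), array([0.012, 0.017, 0.022, 0.027, 0.032, 0.037, 0.042, 0.047, 0.052,
       0.057, 0.062, 0.067, 0.072, 0.077, 0.082, 0.087, 0.092, 0.097,
       0.102, 0.107, 0.112, 0.117, 0.122, 0.127, 0.132, 0.137, 0.142,
       0.147]))
368 [0.51528621 0.00779364 0.02370579] [-0.00162559 -0.00360039  0.9999922 ] ((0.5196740627288818, 0.013056538999080658), (0.059480808675289154, 0.08623173832893372), 6.697751045227051) 0.0010943116785116559
```

Request:
move_arm(
  jaw=[2.5, 2.5, 2.5],
  dp=[
    [-0.5, 0, 0.35],
    [-0.4, 0, 0.28],
    [0, 0, 0],
  ],
  turn=[
    [0, 0, 0],
    [0, 0, 0],
    [0, 0, 0],
  ],
)

```text
time_s: 9.67
position: [0.5227, 0.0192, 0.0742]
tool_rot: [[-0.062, 0.994, -0.089], [0.57, 0.109, 0.814], [0.819, -0.0, -0.574]]
ft_force: [0.1, 0.2, -3.7]
grip_width: 0.0422
gripper_force: 42.6
```

Request:
move_arm(
  jaw=[2.5, 2.5, 2.5],
  dp=[
    [-0.16, 0, 0.11],
    [-0.16, 0, 0.11],
    [0, 0, 0],
  ],
  turn=[
    [0, 0, 0],
    [0, 0, 0],
    [0, 0, 0],
  ],
)

```text
time_s: 9.92
position: [0.5228, 0.019, 0.0706]
tool_rot: [[-0.062, 0.994, -0.089], [0.57, 0.109, 0.814], [0.819, -0.0, -0.574]]
ft_force: [-0.2, -0.1, -3.3]
grip_width: 0.0418
gripper_force: 42.6
```

Request:
move_arm(
  jaw=[2.5, 2.5, 2.5],
  dp=[
    [-0.12, 0, 0.09],
    [-0.12, 0, 0.09],
    [0, 0, 0],
  ],
  turn=[
    [0, 0, 0],
    [0, 0, 0],
    [0, 0, 0],
  ],
)

```text
time_s: 10.17
position: [0.5227, 0.0192, 0.0675]
tool_rot: [[-0.062, 0.994, -0.089], [0.57, 0.109, 0.814], [0.819, -0.0, -0.573]]
ft_force: [1.2, -0.7, -3.6]
grip_width: 0.0421
gripper_force: 42.6
```

Request:
move_arm(
  jaw=[2.5, 2.5, 2.5],
  dp=[
    [-0.12, 0, 0.09],
    [-0.12, 0, 0.09],
    [0, 0, 0],
  ],
  turn=[
    [0, 0, 0],
    [0, 0, 0],
    [0, 0, 0],
  ],
)

```text
time_s: 10.42
position: [0.5227, 0.0192, 0.0669]
tool_rot: [[-0.064, 0.994, -0.089], [0.568, 0.109, 0.816], [0.821, 0.002, -0.571]]
ft_force: [-4.2, -3.5, 15.2]
grip_width: 0.0421
gripper_force: 44.2
```

Request:
move_arm(
  jaw=[2.5, 7.5, 7.5, 7.5, 7.5, 7.5],
  dp=[
    [0.15, 0, -0.1],
    [0, 0, 0],
    [0, 0, 0],
    [0, 0, 0],
    [0, 0, 0],
    [0, 0, 0],
  ],
  turn=[
    [0, 0, 0],
    [0, 0, 0],
    [0, 0, 0],
    [0, 0, 0],
    [0, 0, 0],
    [0, 0, 0],
  ],
)

```text
time_s: 10.92
position: [0.5228, 0.0194, 0.0665]
tool_rot: [[-0.062, 0.994, -0.089], [0.57, 0.109, 0.814], [0.819, -0.0, -0.573]]
ft_force: [-0.1, 0.4, -0.3]
grip_width: 0.0747
gripper_force: 0.0
```

Request:
move_arm(
  jaw=[7.5, 7.5, 7.5, 7.5, 7.5, 7.5],
  dp=[
    [0, 0, -1],
    [0, 0, -2],
    [0, 0, -3],
    [0, 0, -3.5],
    [0, 0, -3.5],
    [0, 0, 0],
  ],
  turn=[
    [0, 0, 0],
    [0, 0, 0],
    [0, 0, 0],
    [0, 0, 0],
    [0, 0, 0],
    [0, 0, 0],
  ],
)

```text
time_s: 11.42
position: [0.536, -0.0921, 0.1441]
tool_rot: [[-0.065, 0.994, -0.082], [0.575, 0.105, 0.811], [0.816, 0.006, -0.579]]
ft_force: [-0.2, -0.0, -0.4]
grip_width: 0.0751
gripper_force: 0.0
```

Run:
```python
from h import *
im,d=cams.get_image("scene"); cv2.imwrite("pics/s4.png",cv2.resize(im[100:300,120:360,::-1],None,fx=3,fy=3))
W=cloud("scene",d.astype(float)); P=W[150:260,180:270].reshape(-1,3)
r=P[(P[:,0]>.46)&(P[:,0]<.58)&(P[:,1]>-.06)&(P[:,1]<.10)&(P[:,2]>.004)&(P[:,2]<.13)]
b=r[(r[:,2]<.014)]
for _ in range(6):
    c=b.mean(0); n=np.linalg.svd(b-c)[2][2]; n*=np.sign(n[2]); e=(b-c)@n; b=b[abs(e)<.003]
print(len(b),c,n,cv2.minAreaRect(b[:,:2].astype(np.float32)))
p=r[(r[:,2]>.05)]; print("car",cv2.minAreaRect(p[:,:2].astype(np.float32)),p[:,2].max())
p=r[(r[:,2]>.02)&(r[:,2]<.05)]; print("post",np.median(p,0))
print(W[230:236,215:218,2].mean())
delta([.52,.01,.2],[0,0,-1],[.994,.11,0])
```

```text
303 [0.51710209 0.01193433 0.0063385 ] [0.00533663 0.00398838 0.99997781] ((0.5223309397697449, 0.011894825845956802), (0.059831880033016205, 0.08678902685642242), 6.929481506347656)
car ((0.5164359211921692, 0.010056033730506897), (0.056996334344148636, 0.12204724550247192), 14.864241600036621) 0.11223022718351461
post [0.51780076 0.00827993 0.0317137 ]
0.005715636258392258
pos [ 0.5352 -0.0895  0.1424] q [-40.  41.  72.  37. 108. -48.] shift [10.5  -0.44  4.9 ]
turn [ 0.005 -0.956 -0.002]
```

View pics/s4.png

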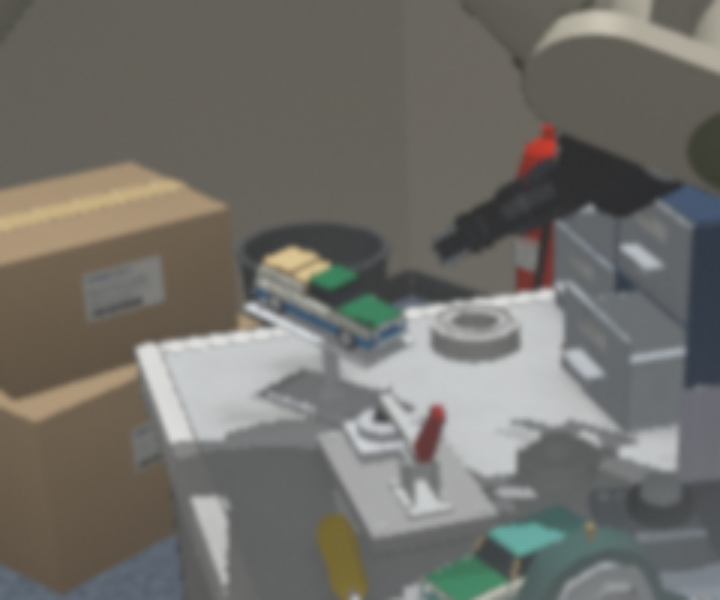

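The model stands on the bare table and is released, with its base centre at about (0.522,0.012). Next I raise the tool, turn it vertical and regrasp from above.

Request:
move_arm(
  jaw=[8, 8, 8, 8, 8, 8, 8, 8, 8, 8, 8, 8],
  dp=[
    [2, 0, -1.4],
    [2, 0, -1.4],
    [2, 0, -1.4],
    [2, 0, -1.4],
    [0, 0, 0],
    [0, 0, 0],
    [0, 0, 0],
    [0, 0, 0],
    [0, 0, 0],
    [0, 0, 0],
    [0, 0, 0],
    [0, 0, 0],
  ],
  turn=[
    [0, 0, 0],
    [0, 0, 0],
    [0, 0, 0],
    [0, 0, 0],
    [0, -0.12, 0],
    [0, -0.12, 0],
    [0, -0.12, 0],
    [0, -0.12, 0],
    [0, -0.12, 0],
    [0, -0.12, 0],
    [0, -0.12, 0],
    [0, -0.12, 0],
  ],
)

```text
time_s: 12.47
position: [0.5341, -0.0861, 0.2391]
tool_rot: [[-0.11, 0.994, 0.002], [0.994, 0.11, -0.006], [-0.006, 0.001, -1.0]]
ft_force: [-0.3, 1.6, -0.3]
grip_width: 0.0797
gripper_force: 0.0
```

Run:
```python
from h import *
delta([.523,.004,.15],[0,0,-1],[.993,.118,0])
```

```text
pos [ 0.5341 -0.0861  0.2391] q [-22.  20.  72.  -0.  88. -28.] shift [ 9.13 -0.12  8.86]
turn [ 0.001  0.006 -0.008]
```

Request:
move_arm(
  jaw=[8, 8, 8, 8, 8],
  dp=[
    [2.4, 0, 1],
    [2.4, 0, 1],
    [2.3, -0.1, 1],
    [2, 0, 0],
    [0, 0, 0],
  ],
  turn=[
    [0, 0.006, -0.008],
    [0, 0, 0],
    [0, 0, 0],
    [0, 0, 0],
    [0, 0, 0],
  ],
)

```text
time_s: 12.88
position: [0.5213, 0.0075, 0.2082]
tool_rot: [[-0.121, 0.993, -0.004], [0.993, 0.121, 0.007], [0.008, -0.003, -1.0]]
ft_force: [0.1, -0.3, 0.3]
grip_width: 0.08
gripper_force: 0.0
```

Run:
```python
from h import *
im,d=cams.get_image("wrist"); cv2.imwrite("pics/w5.png",im[...,::-1]); W=cloud("wrist",d.astype(float)); P=W.reshape(-1,3)
r=P[(P[:,0]>.46)&(P[:,0]<.58)&(P[:,1]>-.07)&(P[:,1]<.10)&(P[:,2]>.06)&(P[:,2]<.14)]
print("car",cv2.minAreaRect(r[:,:2].astype(np.float32)),r[:,2].max())
for y in np.arange(-.06,.08,.015):
    q=r[(r[:,1]>y)&(r[:,1]<y+.015)]
    if len(q)>5: print(round(y,3),len(q),np.percentile(q[:,0],[2,50,98]).round(3),q[:,2].max().round(3))
delta([.523,.004,.069])
```

```text
car ((0.523545503616333, 0.012583807110786438), (0.05608075484633446, 0.11570428311824799), 6.130762577056885) 0.11275128821364111
-0.06 19 [0.509 0.512 0.525] 0.084
-0.045 911 [0.508 0.528 0.55 ] 0.087
-0.03 1152 [0.5   0.526 0.553] 0.09
-0.015 1009 [0.499 0.525 0.553] 0.107
0.0 1452 [0.497 0.523 0.551] 0.109
0.015 1581 [0.496 0.523 0.549] 0.109
0.03 1654 [0.494 0.52  0.548] 0.112
0.045 1838 [0.492 0.518 0.546] 0.113
0.06 1383 [0.492 0.522 0.545] 0.112
pos [0.522  0.0057 0.2086] q [-13.  19.  78.   0.  83. -19.] shift [-0.28  0.1  13.96]
```

View pics/w5.png

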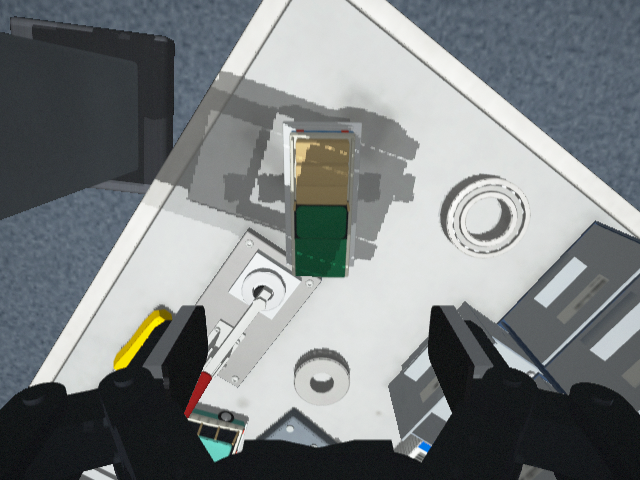

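The model is centred between the fingers, with the car at (322,200). I'll descend and grip it.

Request:
move_arm(
  jaw=[8, 8, 8, 8, 8, 8, 2.5, 2.5, 2.5, 2.5, 2.5, 2.5],
  dp=[
    [-0.2, 0.2, 3],
    [0, 0, 3],
    [0, 0, 3],
    [0, 0, 3],
    [0, 0, 1.9],
    [0, 0, 0],
    [0, 0, 0],
    [0, 0, 0],
    [0, 0, 0],
    [0, 0, 0],
    [0, 0, 0],
    [0, 0, 0],
  ],
  turn=[
    [0, -0.006, 0.006],
    [0, 0, 0],
    [0, 0, 0],
    [0, 0, 0],
    [0, 0, 0],
    [0, 0, 0],
    [0, 0, 0],
    [0, 0, 0],
    [0, 0, 0],
    [0, 0, 0],
    [0, 0, 0],
    [0, 0, 0],
  ],
  force=40,
)

```text
time_s: 13.93
position: [0.5255, 0.002, 0.0718]
tool_rot: [[-0.111, 0.994, 0.002], [0.994, 0.111, -0.001], [-0.001, 0.002, -1.0]]
ft_force: [-3.3, -1.1, 6.8]
grip_width: 0.0365
gripper_force: 38.6
```

Request:
move_arm(
  jaw=[2.5, 2.5, 2.5, 2.5, 2.5, 2.5],
  dp=[
    [0, 0, -1],
    [0, 0, -2],
    [0, 0, -3],
    [0, 0, -3],
    [0, 0, -3],
    [0, 0, 0],
  ],
  turn=[
    [0, 0, 0],
    [0, 0, 0],
    [0, 0, 0],
    [0, 0, 0],
    [0, 0, 0],
    [0, 0, 0],
  ],
)

```text
time_s: 14.43
position: [0.5273, 0.0019, 0.1964]
tool_rot: [[-0.111, 0.994, 0.011], [0.994, 0.111, -0.002], [-0.004, 0.011, -1.0]]
ft_force: [0.3, 0.2, -1.8]
grip_width: 0.0362
gripper_force: 38.9
```

Run:
```python
from h import *
im,d=cams.get_image("scene"); W=cloud("scene",d.astype(float)); P=W[100:260,180:270].reshape(-1,3)
s=observe()["position"]
r=P[(abs(P[:,0]-s[0])<.06)&(abs(P[:,1]-s[1])<.08)&(P[:,2]>.1)&(P[:,2]<.15)]
b=r
for _ in range(8):
    c=np.median(b,0) if _==0 else b.mean(0); n=np.linalg.svd(b-c)[2][2] if _ else np.array([0,0,1.]); n*=np.sign(n[2]); e=(b-c)@n; b=b[abs(e)<.004]
print(len(r),len(b),c,n,cv2.minAreaRect(b[:,:2].astype(np.float32)))
delta([.549,-.356,.2],[0,0,-1],[.788,-.616,0])
```

```text
439 366 [0.51920975 0.00304576 0.13093439] [-0.01161259  0.00598607  0.99991465] ((0.5253612995147705, 0.008747130632400513), (0.05844806507229805, 0.09190592914819717), 7.128232479095459)
pos [0.5262 0.0021 0.1933] q [-13.  20.  80.  -0.  80. -19.] shift [-35.84  -1.71  -0.6 ]
turn [ 0.007 -0.     0.775]
```

Grip width is 36 mm, so the pads are on the cab's taper. I'll set it back down on the table and regrasp about 5 mm deeper.

Request:
move_arm(
  jaw=[2.5, 2.5, 2.5, 2.5, 2.5, 2.5, 2.5],
  dp=[
    [0, 0, 3],
    [0, 0, 3],
    [0, 0, 3],
    [0, 0, 1.8],
    [0, 0, 0.8],
    [0, 0, 0.4],
    [0, 0, 0],
  ],
  turn=[
    [0, 0, 0],
    [0, 0, 0],
    [0, 0, 0],
    [0, 0, 0],
    [0, 0, 0],
    [0, 0, 0],
    [0, 0, 0],
  ],
)

```text
time_s: 15.07
position: [0.5238, 0.0015, 0.0722]
tool_rot: [[-0.111, 0.994, -0.002], [0.994, 0.111, -0.002], [-0.002, -0.002, -1.0]]
ft_force: [-10.6, -4.5, 21.0]
grip_width: 0.0363
gripper_force: 44.3
```

Request:
move_arm(
  jaw=[7, 7, 7, 7, 7],
  dp=[
    [0, 0, -0.2],
    [0, 0, 0],
    [0, 0, 0],
    [0, 0, 0],
    [0, 0, 0],
  ],
  turn=[
    [0, 0, 0],
    [0, 0, 0],
    [0, 0, 0],
    [0, 0, 0],
    [0, 0, 0],
  ],
)

```text
time_s: 15.48
position: [0.5251, 0.0024, 0.072]
tool_rot: [[-0.111, 0.994, -0.0], [0.994, 0.111, 0.0], [0.0, -0.0, -1.0]]
ft_force: [-0.1, 0.2, 0.3]
grip_width: 0.0702
gripper_force: 0.0
```

Request:
move_arm(
  jaw=[7, 7, 2.5, 2.5, 2.5, 2.5, 2.5, 2.5],
  dp=[
    [0, 0, 0.6],
    [0, 0, 0],
    [0, 0, 0],
    [0, 0, 0],
    [0, 0, 0],
    [0, 0, 0],
    [0, 0, 0],
    [0, 0, 0],
  ],
  turn=[
    [0, 0, 0],
    [0, 0, 0],
    [0, 0, 0],
    [0, 0, 0],
    [0, 0, 0],
    [0, 0, 0],
    [0, 0, 0],
    [0, 0, 0],
  ],
  force=40,
)

```text
time_s: 16.15
position: [0.5249, 0.0022, 0.0664]
tool_rot: [[-0.111, 0.994, -0.0], [0.994, 0.111, -0.0], [-0.0, -0.0, -1.0]]
ft_force: [-2.7, -0.4, 5.1]
grip_width: 0.0396
gripper_force: 40.2
```

Request:
move_arm(
  jaw=[7, 7, 7, 7, 7, 2.5, 2.5, 2.5, 2.5, 2.5, 2.5],
  dp=[
    [0, 0, 0],
    [0, 0, 0],
    [0, 0, 0],
    [0, 0, 0.4],
    [0, 0, 0],
    [0, 0, 0],
    [0, 0, 0],
    [0, 0, 0],
    [0, 0, 0],
    [0, 0, 0],
    [0, 0, 0],
  ],
  turn=[
    [0, 0, 0],
    [0, 0, 0],
    [0, 0, 0],
    [0, 0, 0],
    [0, 0, 0],
    [0, 0, 0],
    [0, 0, 0],
    [0, 0, 0],
    [0, 0, 0],
    [0, 0, 0],
    [0, 0, 0],
  ],
  force=40,
)

```text
time_s: 17.07
position: [0.5251, 0.0023, 0.0624]
tool_rot: [[-0.111, 0.994, 0.0], [0.994, 0.111, -0.0], [-0.0, 0.0, -1.0]]
ft_force: [-2.7, -0.4, 4.8]
grip_width: 0.0413
gripper_force: 40.5
```

Request:
move_arm(
  jaw=[2.5, 2.5, 2.5, 2.5, 2.5, 2.5],
  dp=[
    [0, 0, -1],
    [0, 0, -3],
    [0, 0, -3.5],
    [0, 0, -3.5],
    [0, 0, -3],
    [0, 0, 0],
  ],
  turn=[
    [0, 0, 0],
    [0, 0, 0],
    [0, 0, 0],
    [0, 0, 0],
    [0, 0, 0],
    [0, 0, 0],
  ],
)

```text
time_s: 17.57
position: [0.5274, 0.0019, 0.2076]
tool_rot: [[-0.111, 0.994, 0.01], [0.994, 0.111, -0.002], [-0.003, 0.01, -1.0]]
ft_force: [-0.2, -0.1, -2.7]
grip_width: 0.041
gripper_force: 41.9
```

Request:
move_arm(
  jaw=[2.5, 2.5, 2.5, 2.5, 2.5, 2.5, 2.5, 2.5, 2.5, 2.5, 2.5, 2.5],
  dp=[
    [-2, -0.2, 0],
    [-3.5, -0.2, 0],
    [-3.5, -0.2, 0],
    [-3.5, -0.2, 0],
    [-3.5, -0.2, 0],
    [-3.5, -0.2, 0],
    [-3.5, -0.2, 0],
    [-3.5, -0.2, 0],
    [-3.5, -0.2, 0],
    [-3.5, -0.2, 0],
    [-3, -0.2, 0],
    [0, 0, 0],
  ],
  turn=[
    [0, 0, 0],
    [0, 0, 0],
    [0, 0, 0],
    [0, 0, 0],
    [0, 0, 0],
    [0, 0, 0],
    [0, 0, 0],
    [0, 0, 0],
    [0, 0, 0],
    [0, 0, 0],
    [0, 0, 0],
    [0, 0, 0],
  ],
)

```text
time_s: 18.57
position: [0.5426, -0.3682, 0.1989]
tool_rot: [[-0.106, 0.994, -0.002], [0.994, 0.106, 0.0], [0.001, -0.002, -1.0]]
ft_force: [-0.4, 0.8, -3.4]
grip_width: 0.0407
gripper_force: 41.9
```

Request:
move_arm(
  jaw=[2.5, 2.5, 2.5, 2.5, 2.5, 2.5, 2.5, 2.5],
  dp=[
    [0, 0, 0],
    [0, 0, 0],
    [0, 0, 0],
    [0, 0, 0],
    [0, 0, 0],
    [0, 0, 0],
    [0, 0, 0],
    [0, 0, 0],
  ],
  turn=[
    [0, 0, 0.11],
    [0, 0, 0.11],
    [0, 0, 0.11],
    [0, 0, 0.11],
    [0, 0, 0.11],
    [0, 0, 0.11],
    [0, 0, 0.11],
    [0, 0, 0],
  ],
)

```text
time_s: 19.23
position: [0.5435, -0.3624, 0.2003]
tool_rot: [[0.615, 0.788, -0.002], [0.788, -0.615, 0.002], [0.0, -0.003, -1.0]]
ft_force: [-0.1, 0.9, -4.1]
grip_width: 0.0409
gripper_force: 41.9
```

Run:
```python
from h import *
im,d=cams.get_image("top"); cv2.imwrite("pics/t6.png",cv2.resize(im[170:330,270:470,::-1],None,fx=4,fy=4)[:600]); 
im,d=cams.get_image("wrist"); Ww=cloud("wrist",d.astype(float)); np.savez("pics/w6.npz",W=Ww,im=im); cv2.imwrite("pics/w6.png",im[...,::-1])
im,d=cams.get_image("scene"); W=cloud("scene",d.astype(float)); P=W.reshape(-1,3)
s=observe()["position"]; print(cams.mark_of("scene","pickup_base")[:1])
for nm,Q in(("scene",P),("wrist",Ww.reshape(-1,3))):
  r=Q[(abs(Q[:,0]-s[0])<.08)&(abs(Q[:,1]-s[1])<.08)&(Q[:,2]>.115)&(Q[:,2]<.16)]
  print(nm,len(r),np.histogram(r[:,2],np.arange(.115,.161,.005))[0])
  b=r[r[:,2]<.15]
  if len(b)>30: print(b.mean(0),cv2.minAreaRect(b[:,:2].astype(np.float32)))
  p=Q[(Q[:,0]>.5)&(Q[:,0]<.66)&(Q[:,1]>-.36)&(Q[:,1]<-.24)&(Q[:,2]>.055)&(Q[:,2]<.095)]
  p=p[(p-[.493,-.312,0])[:,0]>.04]
  print("panelA",len(p),cv2.minAreaRect(p[:,:2].astype(np.float32)) if len(p)>20 else 0)
delta([.5424,-.3644,.10],[0,0,-1],[.788,-.616,0])
```

```text
[{'location': [0.587, 0.4604], 'p': 0.71}]
scene 651 [  0   0   0   0   2 176 407  49  17]
[ 0.53699081 -0.35951948  0.14577103] ((0.5463919639587402, -0.3531673550605774), (0.08867865800857544, 0.05644172430038452), 53.2631721496582)
panelA 456 ((0.5962724685668945, -0.2968917191028595), (0.00947472732514143, 0.07103891670703888), 52.264583587646484)
wrist 0 [0 0 0 0 0 0 0 0 0]
panelA 1145 ((0.5975257158279419, -0.2944628894329071), (0.006058339960873127, 0.06894701719284058), 52.198333740234375)
pos [ 0.5436 -0.3627  0.2014] q [-44.  33.  56.   0.  91.  -6.] shift [-0.21  0.02 10.14]
turn [-0.001 -0.     0.007]
```

View pics/w6.png

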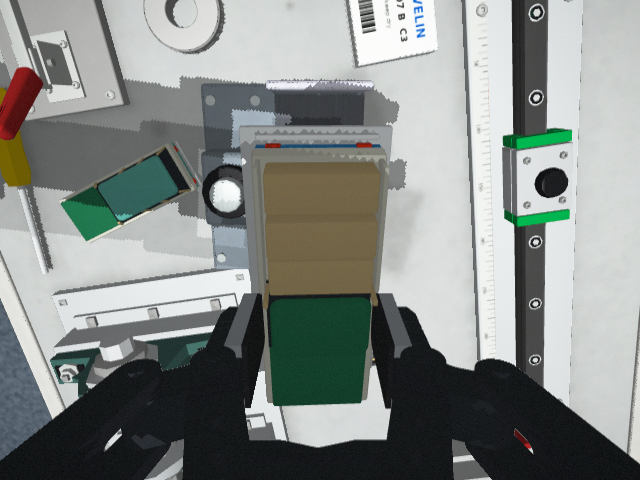

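The model is held over the bay, and the white button shows at (225,190). I'll lower it with a 2 mm correction each way.

Request:
move_arm(
  jaw=[2.5, 2.5, 2.5, 2.5, 2.5, 2.5, 2.5],
  dp=[
    [-0.2, 0.2, 2],
    [0, 0, 2.5],
    [0, 0, 2.5],
    [0, 0, 2.5],
    [0, 0, 1.5],
    [0, 0, 0.6],
    [0, 0, 0],
  ],
  turn=[
    [0, 0, 0.007],
    [0, 0, 0],
    [0, 0, 0],
    [0, 0, 0],
    [0, 0, 0],
    [0, 0, 0],
    [0, 0, 0],
  ],
)

```text
time_s: 20.02
position: [0.5436, -0.3653, 0.0847]
tool_rot: [[0.617, 0.787, -0.002], [0.787, -0.617, 0.002], [0.0, -0.003, -1.0]]
ft_force: [0.0, -0.1, -3.3]
grip_width: 0.0406
gripper_force: 41.9
```

Request:
move_arm(
  jaw=[2.5, 2.5, 2.5],
  dp=[
    [0, 0, 0.15],
    [0, 0, 0.15],
    [0, 0, 0],
  ],
  turn=[
    [0, 0, 0],
    [0, 0, 0],
    [0, 0, 0],
  ],
)

```text
time_s: 20.27
position: [0.5444, -0.366, 0.0841]
tool_rot: [[0.618, 0.787, 0.001], [0.787, -0.618, -0.001], [-0.0, 0.002, -1.0]]
ft_force: [0.5, 0.1, -4.9]
grip_width: 0.0407
gripper_force: 41.9
```

Request:
move_arm(
  jaw=[2.5, 2.5, 2.5],
  dp=[
    [0, 0, 0.15],
    [0, 0, 0.15],
    [0, 0, 0],
  ],
  turn=[
    [0, 0, 0],
    [0, 0, 0],
    [0, 0, 0],
  ],
)

```text
time_s: 20.52
position: [0.544, -0.3656, 0.0801]
tool_rot: [[0.618, 0.786, -0.0], [0.786, -0.618, 0.0], [0.0, -0.0, -1.0]]
ft_force: [0.6, -0.5, -3.8]
grip_width: 0.0409
gripper_force: 41.9
```

Request:
move_arm(
  jaw=[2.5, 2.5],
  dp=[
    [0, 0, 0.15],
    [0, 0, 0],
  ],
  turn=[
    [0, 0, 0],
    [0, 0, 0],
  ],
)

```text
time_s: 20.68
position: [0.544, -0.3659, 0.0787]
tool_rot: [[0.618, 0.786, 0.0], [0.786, -0.618, -0.0], [-0.0, 0.0, -1.0]]
ft_force: [0.1, -0.0, -2.0]
grip_width: 0.041
gripper_force: 41.9
```

Just touching. Another 1 mm.

Request:
move_arm(
  jaw=[2.5, 2.5],
  dp=[
    [0, 0, 0.1],
    [0, 0, 0],
  ],
  turn=[
    [0, 0, 0],
    [0, 0, 0],
  ],
)

```text
time_s: 20.85
position: [0.544, -0.3661, 0.0785]
tool_rot: [[0.618, 0.786, 0.0], [0.786, -0.618, -0.001], [-0.001, 0.001, -1.0]]
ft_force: [-2.5, -0.1, 3.3]
grip_width: 0.0408
gripper_force: 42.7
```

Request:
move_arm(
  jaw=[6.5, 6.5, 6.5, 6.5, 6.5],
  dp=[
    [0, 0, 0],
    [0, 0, 0],
    [0, 0, 0],
    [0, 0, 0],
    [0, 0, 0],
  ],
  turn=[
    [0, 0, 0],
    [0, 0, 0],
    [0, 0, 0],
    [0, 0, 0],
    [0, 0, 0],
  ],
)

```text
time_s: 21.27
position: [0.5442, -0.3656, 0.0776]
tool_rot: [[0.618, 0.786, 0.0], [0.786, -0.618, 0.0], [0.0, 0.0, -1.0]]
ft_force: [0.5, -0.1, 0.3]
grip_width: 0.0651
gripper_force: 0.0
```

Request:
move_arm(
  jaw=[6.5, 6.5, 6.5, 6.5, 6.5, 6.5],
  dp=[
    [0, 0, -1],
    [0, 0, -2.5],
    [0, 0, -3.5],
    [0, 0, -3.5],
    [0, 0, -3.5],
    [0, 0, 0],
  ],
  turn=[
    [0, 0, 0],
    [0, 0, 0],
    [0, 0, 0],
    [0, 0, 0],
    [0, 0, 0],
    [0, 0, 0],
  ],
)

```text
time_s: 21.77
position: [0.5457, -0.3671, 0.2266]
tool_rot: [[0.618, 0.786, 0.01], [0.786, -0.618, -0.01], [-0.001, 0.014, -1.0]]
ft_force: [0.7, -0.7, 0.7]
grip_width: 0.065
gripper_force: 0.0
```

Run:
```python
from h import *
im,d=cams.get_image("wrist"); W=cloud("wrist",d.astype(float)); cv2.imwrite("pics/w7.png",im[...,::-1]); P=W.reshape(-1,3)
ims,ds=cams.get_image("scene"); Ws=cloud("scene",ds.astype(float)); cv2.imwrite("pics/s7.png",cv2.resize(ims[160:340,240:480,::-1],None,fx=3,fy=3)); S=Ws.reshape(-1,3)
C=np.array([.549,-.357]); bx=np.array([.788,-.616]); by=np.array([.616,.788])
for n,Q in(("wrist",P),("scene",S)):
    a=(Q[:,:2]-C)@bx; b=(Q[:,:2]-C)@by; z=Q[:,2]
    k=(abs(a)<.045)&(abs(b)<.07)&(z>.08)&(z<.14)
    print(n,"car",k.sum(),cv2.minAreaRect(np.c_[a,b][k].astype(np.float32)),z[k].max())
    k=(abs(a)<.032)&(abs(b)<.06)&(z>.0195)&(z<.03); print("base",k.sum(),cv2.minAreaRect(np.c_[a,b][k].astype(np.float32)), np.median(z[k]))
    for sg in(1,-1):
        k=(abs(a)<.05)&(b*sg>.072)&(b*sg<.095)&(z>.055)&(z<.1); 
        if k.sum()>10: print("panel",sg,k.sum(),cv2.minAreaRect(np.c_[a,b][k].astype(np.float32)))
    k=(abs(a+.07)<.03)&(abs(b)<.03)&(z>.05)&(z<.075); 
    if k.sum()>10: print("button",k.sum(),np.median(z[k]),C+np.median(a[k])*bx+np.median(b[k])*by, z[k].max())
for e in cams.mark_of("wrist","test_button_top")[:2]: u,v=e["location"][0]*640,e["location"][1]*480; print(e["p"],u,v,W[int(v),int(u)])
print(observe()["position"])
```

```text
wrist car 10320 ((-0.003846045583486557, 0.001053888350725174), (0.11523262411355972, 0.05612669512629509), 89.93982696533203) 0.12503024545692432
base 0 ((0.0, 0.0), (0.0, 0.0), 0.0) nan
panel 1 970 ((-0.0018536299467086792, 0.07918989658355713), (0.06945794820785522, 0.005782982334494591), 0.11421235650777817)
panel -1 1570 ((-0.001473981887102127, -0.07610415667295456), (0.06968803703784943, 0.006829509045928717), 0.49786245822906494)
button 1647 0.05279861953671072 [ 0.49567785 -0.31128424] 0.06378407083008458
scene car 1450 ((-0.0052047111093997955, -0.002837013453245163), (0.049935951828956604, 0.12092763185501099), 1.300281047821045) 0.12801386850492985
base 294 ((-0.015611307695508003, -0.0010485202074050903), (0.08736538141965866, 0.02991909720003605), 87.73896026611328) 0.022404406345565564
panel 1 129 ((-0.02310868725180626, 0.07665205001831055), (0.008745517581701279, 0.023591114208102226), 88.27570343017578)
panel -1 638 ((-0.0002039596438407898, -0.0785912349820137), (0.07061047106981277, 0.011327489279210567), 0.5527060627937317)
button 269 0.055268567516955414 [ 0.48687933 -0.31926987] 0.06696742532374478
0.68 223.808 186.096 [ 0.49357231 -0.31193465  0.06076377]
[ 0.54389948 -0.36549051  0.21772859]
  return _methods._mean(a, axis=axis, dtype=dtype,
  ret = ret.dtype.type(ret / rcount)
```

View pics/w7.png

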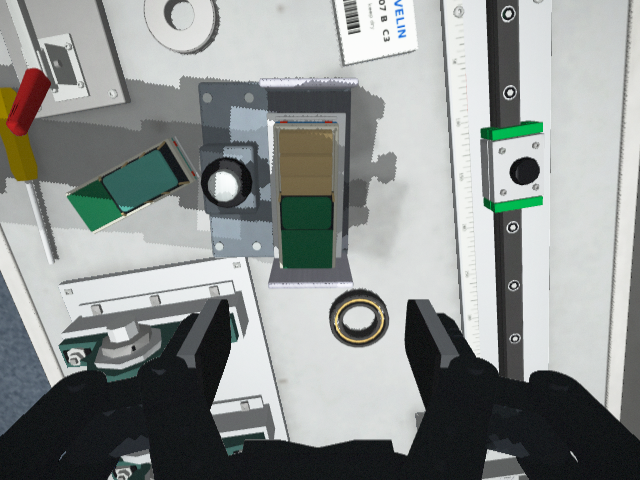

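View pics/s7.png

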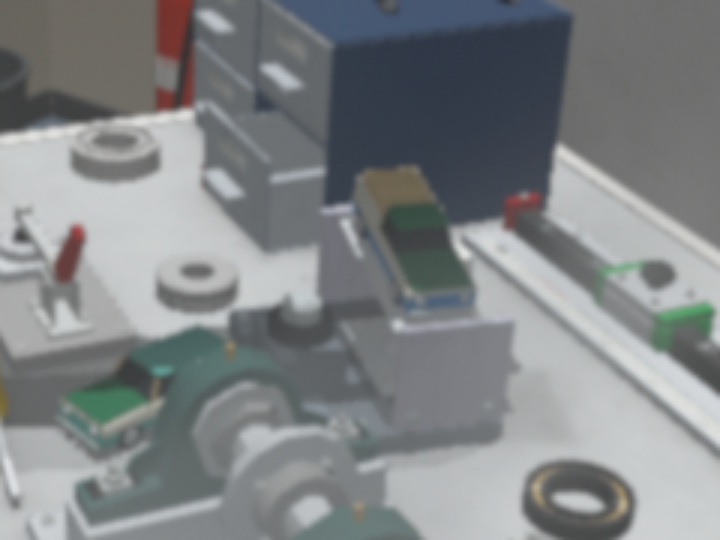

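The model stands in the bay, about 2 mm off centre against the panels at (310,82) and (310,285). The button is at (226,182). I'll shut the fingers, tilt the tool away from the model and press.

Request:
move_arm(
  jaw=[0, 0, 0, 0, 0, 0, 0, 0],
  dp=[
    [0.4, -2, 0],
    [0.4, -2.2, 0],
    [0.3, -2.2, 0],
    [0, -0.8, 0],
    [0, 0, 0],
    [0, 0, 0],
    [0, 0, 0],
    [0, 0, 0],
  ],
  turn=[
    [0, 0, 0],
    [0, 0, 0],
    [0, 0, 0],
    [0, 0, 0],
    [-0.12, 0, 0],
    [-0.12, 0, 0],
    [0, 0, 0],
    [0, 0, 0],
  ],
)

```text
time_s: 22.58
position: [0.4934, -0.312, 0.2171]
tool_rot: [[0.618, 0.764, 0.185], [0.786, -0.601, -0.145], [0.0, 0.235, -0.972]]
ft_force: [0.3, -0.6, 0.7]
grip_width: -0.0
gripper_force: 0.0
```

Run:
```python
from h import *
delta([.4912,-.310,.075])
R=observe()["tool_rot"]; print((R.T@[0,0,-1]).round(3),R[:,2].round(3))
```

```text
pos [ 0.4934 -0.312   0.2171] q [-45.  18.  79.   2.  69.  -7.] shift [ 0.02 -3.62 13.75]
[-0.    -0.235  0.972] [ 0.185 -0.145 -0.972]
```

Request:
move_arm(
  jaw=[0, 0, 0, 0, 0, 0],
  dp=[
    [0, -0.9, 3.2],
    [0, -0.9, 3.3],
    [0, -0.9, 3.3],
    [0, -0.6, 2.5],
    [0, -0.3, 1.4],
    [0, 0, 0],
  ],
  turn=[
    [0, 0, 0],
    [0, 0, 0],
    [0, 0, 0],
    [0, 0, 0],
    [0, 0, 0],
    [0, 0, 0],
  ],
)

```text
time_s: 23.08
position: [0.4919, -0.311, 0.0722]
tool_rot: [[0.618, 0.765, 0.181], [0.786, -0.602, -0.142], [0.001, 0.23, -0.973]]
ft_force: [-0.1, 0.6, 0.1]
grip_width: -0.0001
gripper_force: 0.0
```

Request:
move_arm(
  jaw=[0, 0, 0, 0, 0],
  dp=[
    [0, -0.1, 0.4],
    [0, -0.1, 0.4],
    [0, -0.05, 0.2],
    [0, -0.05, 0.2],
    [0, 0, 0],
  ],
  turn=[
    [0, 0, 0],
    [0, 0, 0],
    [0, 0, 0],
    [0, 0, 0],
    [0, 0, 0],
  ],
)

```text
time_s: 23.5
position: [0.4924, -0.3112, 0.0639]
tool_rot: [[0.618, 0.764, 0.187], [0.786, -0.6, -0.147], [-0.0, 0.238, -0.971]]
ft_force: [-0.6, 0.2, -0.8]
grip_width: 0.0004
gripper_force: 0.0
```

Request:
move_arm(
  jaw=[0, 0, 0, 0, 0],
  dp=[
    [0, -0.05, 0.2],
    [0, -0.05, 0.2],
    [0, -0.05, 0.2],
    [0, -0.05, 0.2],
    [0, 0, 0],
  ],
  turn=[
    [0, 0, 0],
    [0, 0, 0],
    [0, 0, 0],
    [0, 0, 0],
    [0, 0, 0],
  ],
)

```text
time_s: 23.92
position: [0.4921, -0.3109, 0.055]
tool_rot: [[0.618, 0.764, 0.186], [0.786, -0.6, -0.146], [0.0, 0.237, -0.971]]
ft_force: [0.1, 1.2, -0.3]
grip_width: -0.0
gripper_force: 0.0
```

Request:
move_arm(
  jaw=[0, 0, 0, 0],
  dp=[
    [0, -0.04, 0.15],
    [0, -0.04, 0.15],
    [0, 0, 0],
    [0, 0, 0],
  ],
  turn=[
    [0, 0, 0],
    [0, 0, 0],
    [0, 0, 0],
    [0, 0, 0],
  ],
)

```text
time_s: 24.25
position: [0.4922, -0.311, 0.0522]
tool_rot: [[0.618, 0.764, 0.187], [0.786, -0.6, -0.147], [-0.0, 0.238, -0.971]]
ft_force: [-0.1, -0.4, 0.5]
grip_width: -0.0002
gripper_force: 0.0
```

Run:
```python
from h import *
im,d=cams.get_image("scene"); cv2.imwrite("pics/s8.png",cv2.resize(im[200:320,290:450,::-1],None,fx=5,fy=5,interpolation=cv2.INTER_CUBIC)); print(observe()["ft_force"],observe()["position"])
```

```text
[ 0.16641874 -0.05555764 -0.13646749] [ 0.49223205 -0.31100838  0.05230751]
```

View pics/s8.png

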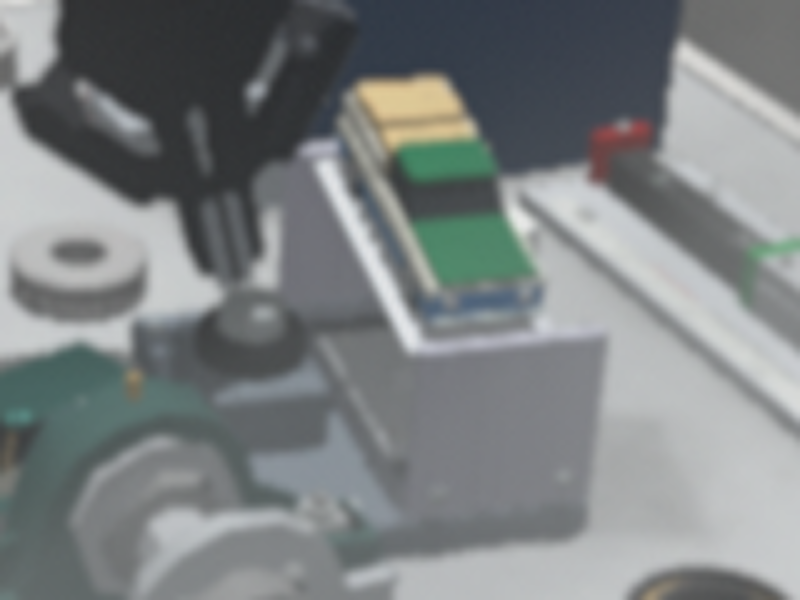

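The tip looks still just above the button, at (232,285) against the button top at (250,318). I'll keep going down in small steps until there is force.

Request:
move_arm(
  jaw=[0, 0, 0],
  dp=[
    [0, -0.04, 0.15],
    [0, -0.04, 0.15],
    [0, 0, 0],
  ],
  turn=[
    [0, 0, 0],
    [0, 0, 0],
    [0, 0, 0],
  ],
)

```text
time_s: 24.55
position: [0.492, -0.3109, 0.0489]
tool_rot: [[0.618, 0.764, 0.187], [0.786, -0.6, -0.147], [0.0, 0.237, -0.971]]
ft_force: [0.6, -0.5, -0.5]
grip_width: 0.0001
gripper_force: 0.0
```

Run:
```python
from h import *
s=observe()["position"]; print(s)
for n in("scene","wrist"):
    im,d=cams.get_image(n); W=cloud(n,d.astype(float)); P=W.reshape(-1,3)
    if n=="scene": cv2.imwrite("pics/s9.png",im[...,::-1])
    for z in np.arange(.04,.1,.005):
        q=P[(abs(P[:,0]-.49)<.035)&(abs(P[:,1]+.312)<.035)&(P[:,2]>z)&(P[:,2]<z+.005)]
        if len(q)>3: print(n,round(z,3),len(q),np.percentile(q[:,:2],[5,50,95],axis=0).round(3).tolist())
print("tip px",proj("scene",s),"button px",proj("scene",[.4936,-.312,.062]))
for e in cams.mark_of("scene","test_button_top")[:2]: print(e)
print("wrist tip",proj("wrist",s))
```

```text
[ 0.49200272 -0.31086001  0.04885657]
scene 0.04 173 [[0.462, -0.343], [0.478, -0.329], [0.5, -0.286]]
scene 0.045 53 [[0.473, -0.335], [0.479, -0.327], [0.498, -0.303]]
scene 0.05 124 [[0.474, -0.334], [0.483, -0.322], [0.506, -0.299]]
scene 0.055 44 [[0.475, -0.332], [0.486, -0.323], [0.503, -0.306]]
scene 0.06 60 [[0.481, -0.326], [0.488, -0.317], [0.503, -0.308]]
scene 0.065 32 [[0.483, -0.325], [0.49, -0.317], [0.501, -0.308]]
scene 0.075 26 [[0.475, -0.344], [0.478, -0.315], [0.521, -0.306]]
scene 0.08 38 [[0.473, -0.344], [0.478, -0.316], [0.523, -0.3]]
scene 0.085 34 [[0.471, -0.319], [0.478, -0.314], [0.49, -0.302]]
scene 0.09 40 [[0.469, -0.318], [0.475, -0.312], [0.489, -0.299]]
scene 0.095 38 [[0.469, -0.318], [0.476, -0.313], [0.488, -0.3]]
wrist 0.04 3778 [[0.46, -0.316], [0.501, -0.293], [0.522, -0.28]]
wrist 0.045 375 [[0.48, -0.305], [0.498, -0.294], [0.513, -0.292]]
wrist 0.05 2574 [[0.48, -0.326], [0.502, -0.301], [0.513, -0.293]]
wrist 0.055 469 [[0.484, -0.317], [0.498, -0.301], [0.51, -0.296]]
wrist 0.06 763 [[0.491, -0.32], [0.5, -0.305], [0.506, -0.3]]
wrist 0.065 604 [[0.494, -0.319], [0.5, -0.311], [0.505, -0.302]]
wrist 0.075 268 [[0.482, -0.346], [0.493, -0.297], [0.523, -0.294]]
wrist 0.08 571 [[0.481, -0.346], [0.494, -0.298], [0.524, -0.292]]
wrist 0.085 552 [[0.48, -0.307], [0.492, -0.296], [0.499, -0.292]]
wrist 0.09 618 [[0.479, -0.307], [0.491, -0.295], [0.498, -0.291]]
wrist 0.095 682 [[0.478, -0.306], [0.49, -0.295], [0.498, -0.29]]
tip px (np.float64(337.7774083550764), np.float64(267.44569698656346)) button px (np.float64(339.100145986222), np.float64(261.16790925196915))
{'location': [0.532, 0.541], 'p': 0.48}
wrist tip (np.float64(316.12684568821993), np.float64(285.24280259535084))
```

Depth shows the fingertips really end about 26 mm behind the reported TCP, and the button top is at about z 0.066. I'll raise, turn the gripper 90° so its narrow side faces the model, and press with that offset.

Request:
move_arm(
  jaw=[0, 0, 0, 0, 0, 0, 0, 0, 0, 0, 0, 0],
  dp=[
    [0, 0.7, -2.9],
    [0, 0.7, -2.9],
    [0, 0.7, -2.9],
    [0, 0, 0],
    [0, 0, 0],
    [0, 0, 0],
    [0, 0, 0],
    [0, 0, 0],
    [0, 0, 0],
    [0, 0, 0],
    [0, 0, 0],
    [0, 0, 0],
  ],
  turn=[
    [0, 0, 0],
    [0, 0, 0],
    [0, 0, 0],
    [0.12, 0, 0],
    [0.12, 0, 0],
    [0, 0, -0.12],
    [0, 0, -0.12],
    [0, 0, -0.12],
    [0, 0, -0.12],
    [0, 0, -0.12],
    [0, 0, -0.12],
    [0, 0, -0.12],
  ],
)

```text
time_s: 25.7
position: [0.4919, -0.3108, 0.1387]
tool_rot: [[-0.179, 0.984, 0.0], [0.984, 0.179, 0.0], [0.0, 0.0, -1.0]]
ft_force: [0.6, 0.1, -0.3]
grip_width: 0.0004
gripper_force: 0.0
```

Request:
move_arm(
  jaw=[0, 0, 0, 0, 0, 0, 0, 0, 0, 0],
  dp=[
    [0, 0, 0],
    [0, 0, 0],
    [0, 0, 0],
    [0, 0, 0],
    [0, 0, 0],
    [0, 0, 0],
    [0, 0, 0],
    [0, 0, 0],
    [0, 0, 0],
    [0, 0, 0],
  ],
  turn=[
    [0, 0, -0.12],
    [0, 0, -0.12],
    [0, 0, -0.12],
    [0, 0, -0.12],
    [0, 0, -0.12],
    [0, 0, -0.12],
    [0, 0, 0],
    [0, -0.1, 0],
    [0, -0.1, 0],
    [0, 0, 0],
  ],
)

```text
time_s: 26.53
position: [0.4901, -0.3087, 0.1381]
tool_rot: [[-0.762, 0.629, 0.156], [0.616, 0.777, -0.125], [-0.2, 0.001, -0.98]]
ft_force: [0.7, 0.4, 0.6]
grip_width: 0.0003
gripper_force: 0.0
```

Run:
```python
from h import *
delta([.5008,-.3182,.0645],[.157,-.123,-.98],[.616,.788,0])
s=observe();print(s["tool_rot"].round(3))
im,d=cams.get_image("scene"); P=cloud("scene",d.astype(float)).reshape(-1,3)
c=s["position"]; tz=s["tool_rot"][:,2]; L=(P-c)@tz; r=np.linalg.norm(P-c-np.outer(L,tz),axis=1)
k=(r<.03)&(L>-.08)&(L<.02); print(np.sort(L[k])[-12:].round(4))
im,d=cams.get_image("wrist"); P=cloud("wrist",d.astype(float)).reshape(-1,3)
b=P[(abs(P[:,0]-.495)<.03)&(abs(P[:,1]+.313)<.03)&(P[:,2]>.058)&(P[:,2]<.08)]; print(len(b),cv2.minAreaRect(b[:,:2].astype(np.float32)) if len(b) else 0,np.percentile(b[:,2],[10,50,90]))
```

```text
pos [ 0.4901 -0.3087  0.1381] q [-44.  23.  86.   1.  60. -96.] shift [ 0.07 -0.07  7.5 ]
turn [-0.002  0.    -0.017]
[[-0.762  0.629  0.156]
 [ 0.616  0.777 -0.125]
 [-0.2    0.001 -0.98 ]]
[-0.027  -0.0268 -0.0267 -0.0261 -0.0261 -0.0259 -0.0259 -0.0256 -0.0255
 -0.0254 -0.0252 -0.0248]
1372 ((0.5065615177154541, -0.3196878433227539), (0.025365721434354782, 0.052323117852211), 62.041114807128906) [0.06266454 0.06514753 0.0660601 ]
```

Request:
move_arm(
  jaw=[0, 0, 0, 0, 0],
  dp=[
    [0, -0.1, 2.5],
    [0, 0, 2.5],
    [0, 0, 2],
    [0, 0, 0.5],
    [0, 0, 0],
  ],
  turn=[
    [0, 0, 0],
    [0, 0, 0],
    [0, 0, 0],
    [0, 0, 0],
    [0, 0, 0],
  ],
)

```text
time_s: 27.05
position: [0.5031, -0.3212, 0.064]
tool_rot: [[-0.764, 0.627, 0.153], [0.615, 0.779, -0.122], [-0.195, 0.0, -0.981]]
ft_force: [0.5, 0.6, 0.7]
grip_width: 0.0002
gripper_force: 0.0
```

Request:
move_arm(
  jaw=[0, 0, 0, 0, 0],
  dp=[
    [-0.1, 0, 0.5],
    [-0.1, 0, 0.5],
    [-0.1, 0, 0.5],
    [0, 0, 0.3],
    [0, 0, 0],
  ],
  turn=[
    [0, 0, 0],
    [0, 0, 0],
    [0, 0, 0],
    [0, 0, 0],
    [0, 0, 0],
  ],
)

```text
time_s: 27.47
position: [0.508, -0.3249, 0.0478]
tool_rot: [[-0.764, 0.626, 0.154], [0.614, 0.78, -0.124], [-0.198, 0.0, -0.98]]
ft_force: [0.2, -0.4, 0.2]
grip_width: -0.0001
gripper_force: 0.0
```

Request:
move_arm(
  jaw=[0, 0, 0, 0],
  dp=[
    [-0.05, 0, 0.2],
    [-0.05, 0, 0.2],
    [-0.05, 0, 0.2],
    [0, 0, 0],
  ],
  turn=[
    [0, 0, 0],
    [0, 0, 0],
    [0, 0, 0],
    [0, 0, 0],
  ],
)

```text
time_s: 27.8
position: [0.5102, -0.3267, 0.0424]
tool_rot: [[-0.764, 0.626, 0.155], [0.614, 0.78, -0.125], [-0.199, -0.0, -0.98]]
ft_force: [-1.2, -0.4, 0.1]
grip_width: 0.0001
gripper_force: 0.4
```

Request:
move_arm(
  jaw=[0, 0, 0, 0],
  dp=[
    [-0.16, 0, -0.8],
    [1.3, 0, -0.26],
    [0, 0, 0],
    [0, 0, 0],
  ],
  turn=[
    [0, 0, 0],
    [0, 0, 0],
    [0, 0, 0],
    [0, 0, 0],
  ],
)

```text
time_s: 28.13
position: [0.4998, -0.3183, 0.0513]
tool_rot: [[-0.764, 0.626, 0.155], [0.614, 0.78, -0.125], [-0.199, -0.0, -0.98]]
ft_force: [-0.6, 0.4, -0.0]
grip_width: -0.0001
gripper_force: 0.0
```

Run:
```python
from h import *
s=observe(); t=s["position"]-.0255*s["tool_rot"][:,2]; print("tip",t,s["position"])
im,d=cams.get_image("scene"); P=cloud("scene",d.astype(float)).reshape(-1,3)
C=np.array([.549,-.357]); bx=np.array([.788,-.616]); by=np.array([.616,.788]); a=(P[:,:2]-C)@bx; b=(P[:,:2]-C)@by; z=P[:,2]
k=(abs(a)<.045)&(abs(b)<.07)&(z>.08)&(z<.128); print("car",cv2.minAreaRect(np.c_[a,b][k].astype(np.float32)))
k=(abs(a+.07)<.02)&(abs(b)<.02)&(z>.06)&(z<.07); print("btn",k.sum(),np.median(a[k]),np.median(b[k]),np.median(z[k])); print((t[:2]-C)@bx,(t[:2]-C)@by)
```

```text
tip [ 0.49581124 -0.31513385  0.07630648] [ 0.49976901 -0.31831491  0.05131714]
car ((-0.00533558614552021, -0.0023800432682037354), (0.05038704723119736, 0.11995236575603485), 0.4555443525314331)
btn 100 -0.07099929130749137 -0.005351032277015281 0.06462819857114402
-0.06770228555177751 0.0002262491841344563
```

Request:
move_arm(
  jaw=[0, 0, 0, 0],
  dp=[
    [0.08, 0, 0.4],
    [0.08, 0, 0.4],
    [0.04, 0, 0.2],
    [0, 0, 0],
  ],
  turn=[
    [0, 0, 0],
    [0, 0, 0],
    [0, 0, 0],
    [0, 0, 0],
  ],
)

```text
time_s: 28.52
position: [0.5, -0.3186, 0.0401]
tool_rot: [[-0.764, 0.626, 0.155], [0.614, 0.78, -0.125], [-0.199, 0.0, -0.98]]
ft_force: [0.8, -0.3, 2.0]
grip_width: 0.0002
gripper_force: 1.2
```

Request:
move_arm(
  jaw=[0, 0, 0, 0],
  dp=[
    [0.04, 0, 0.2],
    [0.04, 0, 0.2],
    [0, 0, 0],
    [0, 0, 0],
  ],
  turn=[
    [0, 0, 0],
    [0, 0, 0],
    [0, 0, 0],
    [0, 0, 0],
  ],
)

```text
time_s: 28.85
position: [0.5, -0.3186, 0.0366]
tool_rot: [[-0.764, 0.626, 0.155], [0.614, 0.78, -0.125], [-0.2, -0.0, -0.98]]
ft_force: [0.7, -1.4, 4.2]
grip_width: 0.0001
gripper_force: 2.0
```

Contact with the spring, now at 4 N. Continuing to the bottom stop.

Request:
move_arm(
  jaw=[0, 0, 0, 0],
  dp=[
    [0.04, 0, 0.2],
    [0.04, 0, 0.2],
    [0, 0, 0],
    [0, 0, 0],
  ],
  turn=[
    [0, 0, 0],
    [0, 0, 0],
    [0, 0, 0],
    [0, 0, 0],
  ],
)

```text
time_s: 29.18
position: [0.5003, -0.3188, 0.0346]
tool_rot: [[-0.764, 0.626, 0.157], [0.613, 0.78, -0.127], [-0.202, -0.0, -0.979]]
ft_force: [-6.0, 4.3, 23.4]
grip_width: -0.0003
gripper_force: 11.5
```

Bottomed out at 23 N. Retracting.

Request:
move_arm(
  jaw=[0, 0, 0, 0, 0, 0, 0],
  dp=[
    [-0.1, 0, -0.6],
    [0, 0, -2],
    [0, 0, -3],
    [0, 0, -3.5],
    [0, 0, -3.5],
    [0, 0, -3],
    [0, 0, 0],
  ],
  turn=[
    [0, 0, 0],
    [0, 0, 0],
    [0, 0, 0],
    [0, 0, 0],
    [0, 0, 0],
    [0, 0, 0],
    [0, 0, 0],
  ],
)

```text
time_s: 29.77
position: [0.4772, -0.3001, 0.191]
tool_rot: [[-0.763, 0.626, 0.161], [0.612, 0.78, -0.13], [-0.207, -0.001, -0.978]]
ft_force: [0.5, -1.4, 0.5]
grip_width: -0.0
gripper_force: 0.0
```

Run:
```python
from h import *
im,d=cams.get_image("scene"); P=cloud("scene",d.astype(float)).reshape(-1,3)
C=np.array([.549,-.357]); bx=np.array([.788,-.616]); by=np.array([.616,.788]); a=(P[:,:2]-C)@bx; b=(P[:,:2]-C)@by; z=P[:,2]
k=(abs(a)<.045)&(abs(b)<.07)&(z>.08)&(z<.128); print("car",cv2.minAreaRect(np.c_[a,b][k].astype(np.float32)),z[k].max())
k=(abs(a+.07)<.02)&(abs(b)<.02)&(z>.055)&(z<.075); print("btn",np.percentile(z[k],[50,90]))
k=(abs(a)<.032)&(abs(b)<.06)&(z>.0195)&(z<.03); print("base",np.median(z[k])); print(observe()["ft_force"],ticket.close_job())
```

```text
car ((-0.005630630999803543, -0.0020342618227005005), (0.05006938800215721, 0.12100870907306671), 0.8569024801254272) 0.1278796387713299
btn [0.06393859 0.06596066]
base 0.022369503139580915
the job is handed in; nothing more can be done
[ 0.60520673 -0.4121234  -0.37331447] None
```

I stood the pickup model up on the bare table and let it go, then set it upright in the bay within about 6 mm of the middle, pressed the test button to its stop (23 N) and let it spring back; the job is handed in, but no verdict came back.

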